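Clip the soil logger onto the sensing post of the seed tray

TASK

Clip the yellow soil logger onto the brass sensing post in front of the green seed tray: pick it up by squeezing its two black tabs together, which pushes its hook out, bring it over pointing squarely at the tray, feel for the post with the nose, slide sideways until the post sits fully home in the hook, and let go so that the logger stands flat on the bench with its sprung hook gripping the post. The post may stand anywhere along its slot and is easily bent, so touch it only gently. Leave the other things on the bench where they are.

Things in the scene. Friction and masses are not known exactly. Their poses are not given: they have to be found in the camera images.
- probe: the soil logger, a loose yellow clip, 0.17 to 0.28 kg. Origin: centre of the housing's underside, on the bench at the start; x forward (to nose and hook), y to its left, z up. Housing x -60..+30, y -20..+20, z 0..34 mm. A flat-ended nose continues it to x = +100 mm, y -20..+20, z 12..34 mm
- tabs (a point): midway between the two black tabs on the housing, 55 mm over the underside, at (0, 0, 55) mm of the logger. Tabs: 8 mm thick, 24 mm wide (y), z 34..72 mm. Front one fixed, front face at x = +27; the rear one is the plunger, rear face at x = -27 at rest, -18 mm squeezed. A gripper from above, one finger before the front and one behind the rear tab, squeezes and carries the logger
- nose (a point): centre of the nose's flat front face, at (100, 0, 23) mm of the logger. The face is free left of the lip tip (y +1..+20 mm): the post can meet it there, then be slid along it to the logger's right (-y) into the hook
- lip_tip (a point): inside the hook's round lip tip, 2.5 mm from its end (moves with the plunger). Steel hook: a side arm leaves the nose on its right, inner face at y = -12 mm; then a 5 mm thick lip runs left across the front, ending at y = +1 mm; lip z 14..28 mm. Gap nose to lip: 2 mm at rest, 11 mm squeezed (lip then x 111..116 mm). A post fully home is at or near the arm, its axis at y about -8 mm
- plunger (a joint): how far the rear tab and hook are pushed forward, m: 0 at rest, 0.009 fully squeezed; the return spring takes 1.2 N at 0, 2.1 N at 0.009. With the hook gripping the 8 mm post it stays at about 0.006
- station: fixed: green seed tray (160 x 280 mm, 50 high, seedlings to 65 mm; near wall at x = +60 mm) with a grey plate (72 x 56 mm, 8 thick) before it. Origin: centre of the plate's slot at bench level; x along the slot, from the logger's side to the tray; z up. Post, plate and tray are bent by pushes of 6 N or more
- slot (a point): centre of the slot on top of the plate, 8 mm over the bench. The brass post, 8 mm across, upright, reaching 45 mm over the bench, stands at station y = 0 and any x from -30 to +30 mm: NOT measured, to be felt or seen. It is sprung sideways, giving 1 mm per 4 N. The logger standing on the bench has its nose 4 mm over the plate
- trowel: stainless hand trowel with wooden handle, lying flat, 300 mm long, 60 mm wide; bystander; origin: under the neck between handle and blade
- pot: empty terracotta pot, 120 mm across, 110 mm tall; bystander; origin: centre of underside
- tag_holder: grey silicone plant-tag holder with white tags, 60 x 110 x 95 mm; bystander; origin: centre of underside
- jar: glass jar, 70 mm across, 100 mm tall; bystander; origin: centre of underside
- mug: blue mug, 80 mm across, 90 mm tall; bystander; origin: centre of underside
- seed_box: cardboard seed box 100 x 140 x 70 mm; bystander; origin: centre of underside
Mind the look-alikes: they are no part of the job. Of the things that look like the probe, take the one that is nearest to the robot's base at the start.

How it is judged:
By the outcome, as a careful person would: the job done as asked, in the order asked, and still so for the second after the job is handed in, with the robot touching nothing.
It also fails if it takes over 58 s, if anything falls off the work surface, if the arm or the gripper's body presses on something with over 40 N, if the wrist force passes 120 N, or if a joint passes its speed limit or range.

ROBOT

A 6-joint arm with a two-finger parallel gripper is mounted at the origin on the work surface. World frame = base frame: x ahead of the robot, y to its left, z up, the work surface at z = 0. Lengths are in m, angles in rad, forces in N, time in s.
With the tool pointing down it reaches from about 0.4 to 0.825 m from the base axis. Payload 7 kg.
Tool frame: the origin (TCP) lies midway between the tips of the shut fingers; the grasp point (between the pads) lies 19 mm behind it; z points along the fingers, x is the direction in which the jaws open and shut, and the axes are right-handed (so a half turn about z gives the same grasp; the last joint's range is limited). The gripper opens to 88 mm and grips with 3 to 60 N. Pads are 19 mm wide; open, the fingers measure 130 mm over their backs; the gripper's body (78 mm by 193 mm) begins 47 mm behind the grasp point.
Start: joints at [-0.883, 0.359, 0.012, 0, -1.224, -0.288], TCP at [0.263, -0.622, 0.227] pointing down, gripper open.
Joint ranges: [-3.07, 3.07], [-1.43, 2.12], [-1.02, 1.25], [-3.03, 1.67], [-3.05, -0], [-3.03, 3.03]. Speed limits (rad/s): [2.39, 2.39, 3.01, 3.14, 3.14, 3.14].

INTERFACE

Orientations are given as [roll, pitch, yaw] about the fixed x, y, z axes, in that order (R = Rz(yaw) Ry(pitch) Rx(roll)).
In Python, from station import arm, grab_frame, camera_params gives the robot as it stands.
- The arm moves only by the shell command python3 -m handwheel 'ROWS' [FORCE]. ROWS is JSON, a list that holds one entry, the list of rows, each a list of 5 numbers: the finger opening in m, from 0 to 0.0876, then the shift along the tool's x, y, z in m, then the turn about the tool's z in degrees. A call has 1 to 20 rows; each row is the pose to reach, as a shift and turn from the pose measured when the call began, along the tool's axes at that moment; what a row does not reach only later rows make up. A row lasts 1/12 s, in which the tool goes at most 41.7 mm and 7.16 degrees, less where a joint would pass 70% of its speed; a pose out of reach is approached as far as the arm can. A call with a gripper value outside its range is refused whole. The fingers move at their own pace and stop on an object; FORCE is the grip in N (left out, the last holds). Time passes only in rows, so rows that repeat a pose let the fingers close. It gives the time, the measured TCP pose, the force and the opening at its end, in the units of the state.
- arm.get_state(): the state, without advancing time (a new reading comes with each control period).
- grab_frame(name): name is "side" or "top"; returns the picture (420x560x3 uint8, blue, green, red); there is no depth.
- camera_params(name): a dict with "intrinsics" (3x3 intrinsics, pixels), "k1" (the pictures are not rectified: a ray, as slopes to the right and down, at radius r is drawn at 1 + k1 r^2 times it, then the intrinsics apply), "R" (3x3) and "t" (3): a world point X has camera coordinates R X + t. Camera axes: x right, y down, z forward; pixel columns grow to the right and rows downward; lengths in m; the calibration is good to about 2 mm. A picture is of the moment at which its call begins. camera_params takes no time and is no camera call.
- arm.job_done(): hands the job in, once; it reports no verdict.
The state is a dict: "t": time; "q": joint angles; "qd": joint speeds; "joint_efforts": joint torques, N m; "eef_pos": TCP position; "ee_rot": TCP orientation; "force": force on the tool from outside, world axes, zero at the start; "moment": the same for the moment, N m; "width": finger opening in m.
Only numpy, scipy, OpenCV 4.12 (cv2) and the standard library are available. Lean on these libraries where they do the work, as an engineer would, in place of code of your own. Each camera call takes 0.05 s, during which the arm holds its last target.

## Working session

There is one attempt and no reset: what is moved stays moved. The work goes in short steps, Python scripts to look and compute and a shell command to move; the robot and the scene stay as the last step left them, time stands still between calls to the robot, and variables do not carry over. Pictures are saved under pics/ and viewed, and the job is handed in when it is done.

```bash
ls; mkdir -p pics; python3 - <<'E'
from station import arm, grab_frame, camera_params
import cv2
for n in ("side","top"):
    im=grab_frame(n); cv2.imwrite(f"pics/{n}0.png",im); p=camera_params(n); print(n,p)
s=arm.get_state(); print(s)
E
```

```text
pics
side {'intrinsics': array([[408.13151942,   0.        , 273.44804686],
       [  0.        , 408.13151942, 206.61711099],
       [  0.        ,   0.        ,   1.        ]]), 'k1': -0.08085435206251457, 'R': array([[-0.93500271, -0.35423033,  0.017053  ],
       [-0.28211052,  0.71377979, -0.64103983],
       [ 0.21490366, -0.60418481, -0.76731814]]), 't': array([0.4991631 , 0.21358675, 1.40892326])}
top {'intrinsics': array([[388.15358147,   0.        , 279.09976996],
       [  0.        , 388.15358147, 209.79657702],
       [  0.        ,   0.        ,   1.        ]]), 'k1': 0.025018307535876565, 'R': array([[ 0.02584788, -0.99964178,  0.00694322],
       [-0.99022027, -0.02655556, -0.13696208],
       [ 0.1370974 , -0.00333513, -0.99055196]]), 't': array([-0.05432145,  0.54766874,  1.56628555])}
{'t': 0.1, 'q': array([-8.82918892e-01,  3.59341382e-01,  1.11393859e-02, -2.83588944e-04,
       -1.22412158e+00, -2.88091247e-01]), 'qd': array([-0.00094484, -0.00285929,  0.00279774,  0.00203411, -0.00055705,
       -0.00034947]), 'joint_efforts': array([-1.72937991e-03, -5.84159482e+01,  2.93752044e+01,  7.01564670e+00,
        1.02059939e-02, -4.63339745e-05]), 'eef_pos': array([ 0.26250833, -0.62137765,  0.22569916]), 'ee_rot': array([-3.14141431e+00, -1.54005900e-03,  1.97048582e+00]), 'force': array([-0.35342258, -0.63077305,  0.31189254]), 'moment': array([-0.04685898,  0.06005816,  0.03124219]), 'width': 0.08769928932793535}
```

View pics/side0.png

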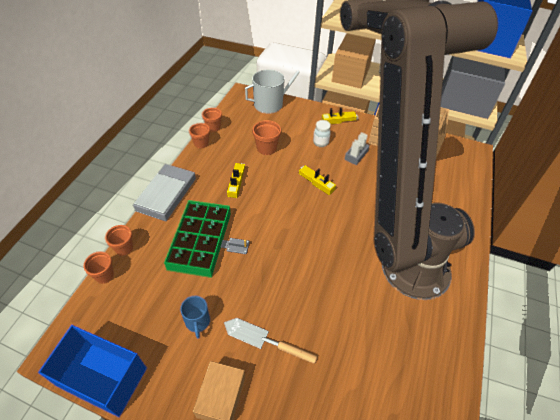

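View pics/top0.png

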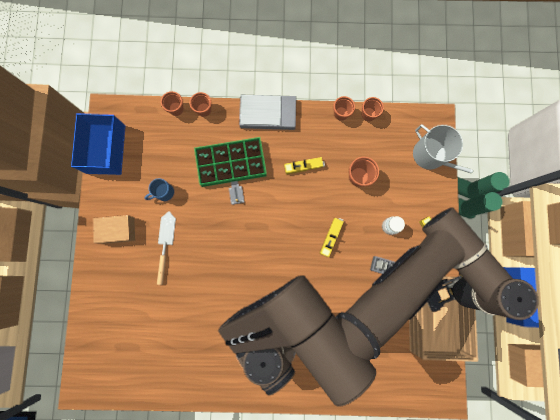

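Candidates for the logger are three yellow clips: A is at side (236,180) / top (305,166), B at side (318,180) / top (332,238), and C at side (340,117) / top (~428,222), mostly hidden by the arm. B looks nearest to the base. I'll measure all three and check crops.

```bash
cat > h.py <<'E'
import numpy as np, cv2
from station import camera_params
def ray(n,u,v):
    p=camera_params(n);K=p['intrinsics'];k=p['k1']
    d=np.array([(u-K[0,2])/K[0,0],(v-K[1,2])/K[1,1]]);s=d.copy()
    for _ in range(30): s=d/(1+k*(s@s))
    R=p['R'];t=p['t']; return -R.T@t, R.T@np.array([s[0],s[1],1])
def pz(n,u,v,z):
    c,r=ray(n,u,v); return c+r*(z-c[2])/r[2]
def proj(n,X):
    p=camera_params(n);K=p['intrinsics'];X=np.atleast_2d(X);c=X@p['R'].T+p['t']
    s=c[:,:2]/c[:,2:];s=s*(1+p['k1']*(s**2).sum(1,keepdims=True))
    return s*[K[0,0],K[1,1]]+[K[0,2],K[1,2]]
def crop(im,u0,v0,w,h,f,name):
    c=cv2.resize(im[v0:v0+h,u0:u0+w],None,fx=f,fy=f,interpolation=cv2.INTER_CUBIC); cv2.imwrite(name,c)
E
python3 - <<'E'
from h import *
for n,u,v in [("side",236,180),("side",318,180),("side",340,117),("top",305,166),("top",332,238),("top",428,222)]:
    P=pz(n,u,v,.03);print(n,P,np.hypot(*P[:2]))
s=cv2.imread("pics/side0.png");t=cv2.imread("pics/top0.png")
crop(s,285,150,70,52,11,"pics/sB.png");crop(t,305,205,70,52,11,"pics/tB.png")
crop(s,205,220,70,52,11,"pics/sS.png");crop(t,200,165,70,52,11,"pics/tS.png")
E
```

```text
side [ 0.74204244 -0.12739289  0.03      ] 0.7528983501076242
side [ 0.43793513 -0.24833491  0.03      ] 0.5034455374652077
side [ 0.4586639  -0.67711759  0.03      ] 0.8178391116675034
top [ 0.73941283 -0.14433225  0.03      ] 0.7533678541034954
top [ 0.43875512 -0.26046636  0.03      ] 0.5102438446837221
top [ 0.51561212 -0.65615986  0.03      ] 0.8345068168155859
```

View pics/sB.png

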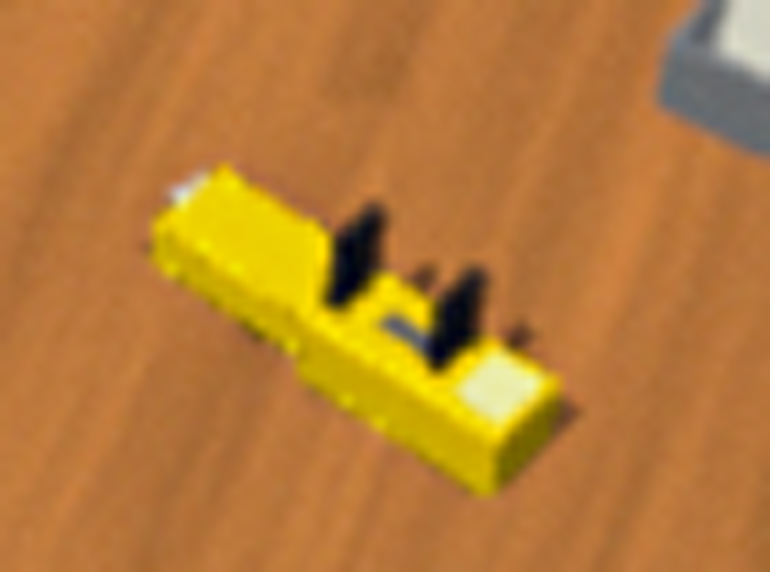

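View pics/tB.png

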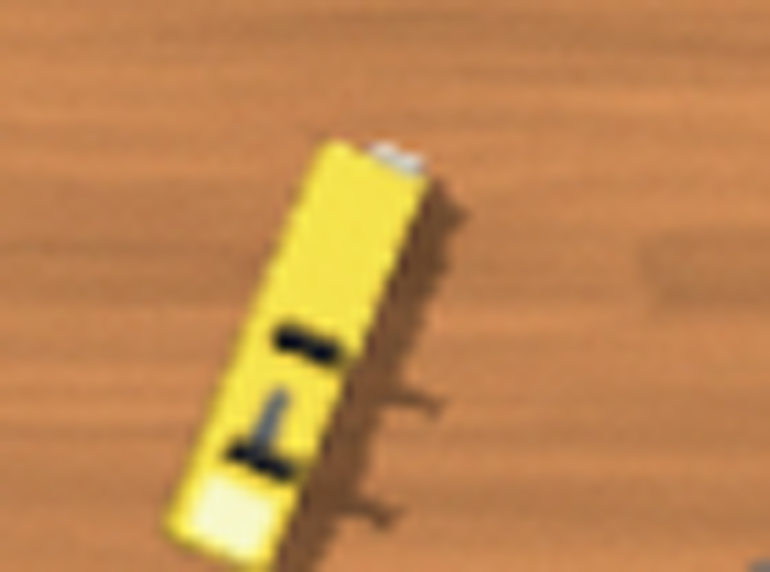

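View pics/sS.png

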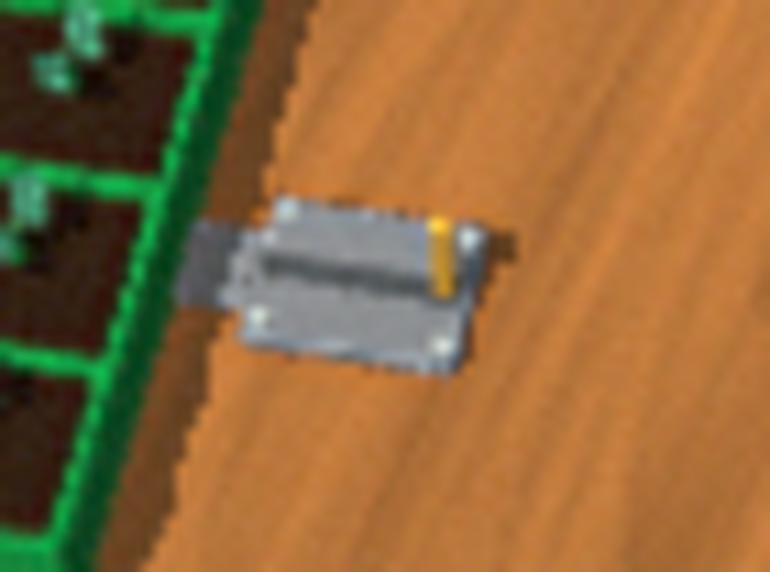

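View pics/tS.png

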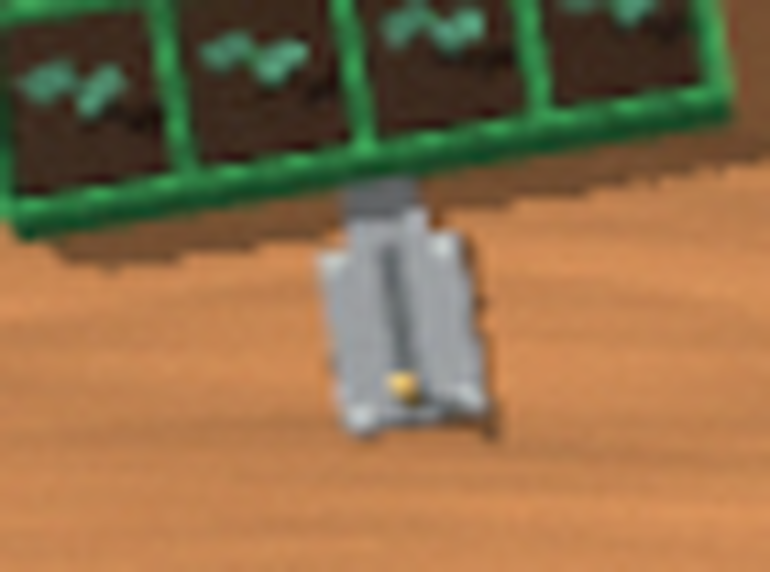

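B is nearest to the base (about 0.50 m, against 0.75 for A and 0.82 for C). It shows two black tabs and a steel hook at its front right, so it is the logger. The post stands at the near end of the slot (side crop ~(440,260), top crop ~(403,385)). Next I'll fit both poses, looking at the tray for yaw.

```bash
python3 - <<'E'
from h import *
s=cv2.imread("pics/side0.png");t=cv2.imread("pics/top0.png")
crop(s,160,195,80,60,10,"pics/sT.png")
crop(s,160,225,80,60,10,"pics/sT2.png")
crop(t,190,130,80,60,10,"pics/tT.png")
E
```

```text
(no output)
```

View pics/sT.png

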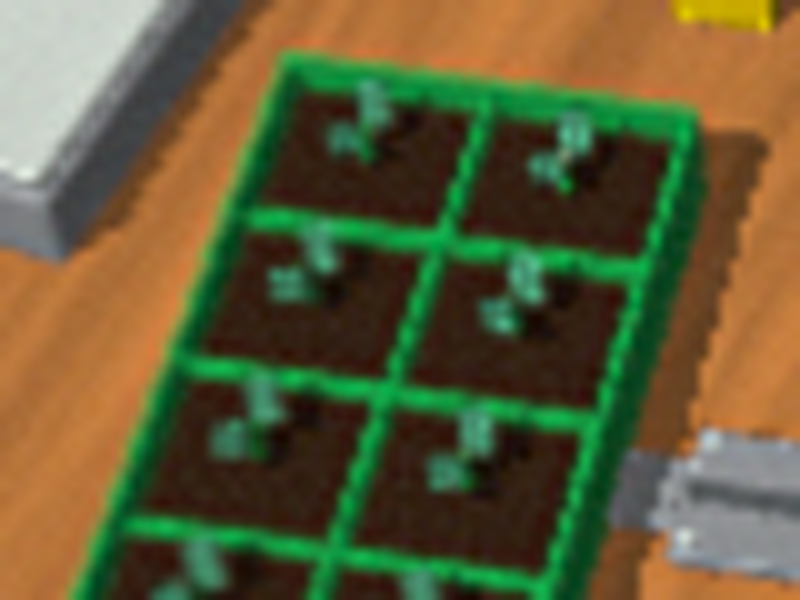

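View pics/sT2.png

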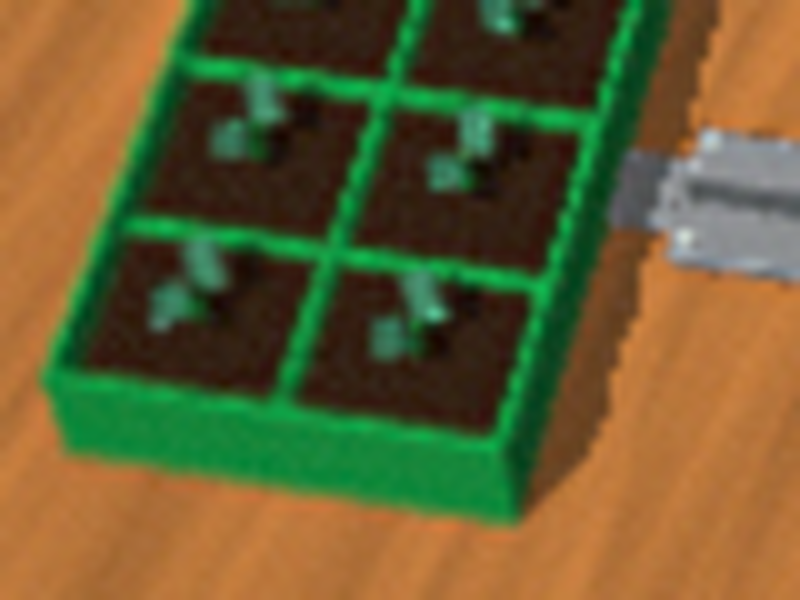

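View pics/tT.png

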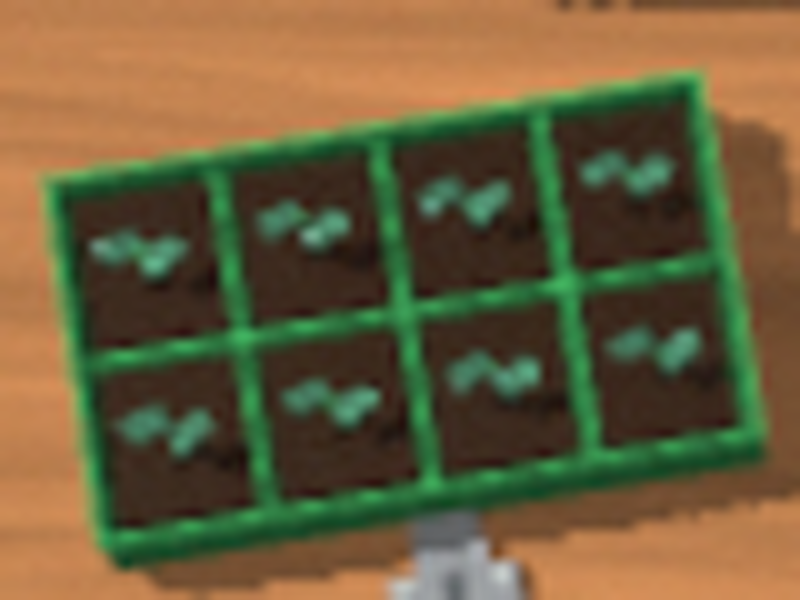

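```bash
cat > fit.py <<'E'
from h import *
from scipy.optimize import least_squares
def px(l,o,f): return [((u+.5)/f-.5+o[0],(v+.5)/f-.5+o[1]) for u,v in l]
def fit(obs,x0,verbose=1):
    # obs: list (cam, model pts, pixels); planar pose
    def T(p,M): 
        c,s=np.cos(p[2]),np.sin(p[2]);M=np.array(M,float)/1000
        return np.c_[p[0]+c*M[:,0]-s*M[:,1],p[1]+s*M[:,0]+c*M[:,1],M[:,2]]
    def res(p): return np.concatenate([(proj(n,T(p,M))-np.array(P)).ravel() for n,M,P in obs])
    r=least_squares(res,x0,loss='soft_l1')
    if verbose: print(r.x,np.degrees(r.x[2]),"px res",np.round(res(r.x),1))
    return r.x
E
python3 - <<'E'
from fit import *
LM=[(100,20,34),(100,-20,34),(-60,20,34),(-60,-20,34)]
a=("top",LM,px([(335,140),(430,183),(165,530),(270,575)],(305,205),11))
b=("side",LM,px([(160,225),(225,165),(495,440),(565,380)],(285,150),11))
x0=[.44,-.25,-.4]
for o in ([a],[b],[a,b]): fit(o,x0)
TM=[(220,140,50),(220,-140,50),(60,-140,50),(60,140,50)]
PM=[(36,28,8),(36,-28,8),(-36,-28,8),(-36,28,8)]
tt=("top",TM,px([(45,178),(700,75),(760,435),(105,535)],(190,130),10))
pt=("top",PM,px([(320,258),(458,235),(487,408),(352,432)],(200,165),11))
st=("side",TM,px([(285,55),(695,112)],(160,195),10)); st=("side",[TM[1],TM[2],TM[0],TM[3]],st[2]+px([(48,375),(505,440)],(160,225),10))
ps=("side",PM,px([(242,345),(275,200),(487,232),(462,372)],(205,220),11))
x0=[.63,.05,.16]
for o in ([tt],[pt],[tt,pt],[st],[ps],[st,ps]): fit(o,x0)
p=fit([tt,pt,st,ps],x0)
R=np.array([[np.cos(p[2]),np.sin(p[2])],[-np.sin(p[2]),np.cos(p[2])]])
for n,u,v,z,o in [("top",403,383,.045,(200,165)),("side",440,222,.045,(205,220)),("side",445,292,.008,(205,220))]:
    P=pz(n,*px([(u,v)],o,11)[0],z); print(n,P,"station",R@(P[:2]-p[:2]))
E
```

```text
[ 0.42455492 -0.25169369 -0.38976498] -22.33188836245333 px res [-0.1 -0.1  0.2 -0.1  0.2  0.1 -0.3  0. ]
[ 0.42718821 -0.25267904 -0.3847725 ] -22.045840314517005 px res [-0.4 -0.4  0.   0.1  0.3  0.1  0.1  0.2]
[ 0.4258344  -0.25198581 -0.38723005] -22.18664755741485 px res [-0.1 -0.4  0.2 -0.4  0.3 -0.2 -0.2 -0.3 -0.1 -0.3  0.3  0.2  0.5  0.4
  0.3  0.4]
[0.61361019 0.14403679 0.19170846] 10.984085918387429 px res [-0.2 -0.4  0.4 -0.6  0.6  0.1 -0.9  1. ]
[0.61213335 0.14258114 0.20876379] 11.961283867233673 px res [-0.3 -0.2  0.2 -0.5  0.5  0.3 -0.4  0.5]
[0.61283547 0.1430028  0.19542013] 11.196748538384488 px res [-0.2 -0.1  0.5 -0.5  0.7  0.2 -0.7  1.3 -0.3 -0.5  0.2 -0.6  0.3  0.2
 -0.6  0.2]
[0.61621987 0.14030714 0.20563968] 11.782285931154622 px res [-0.2 -0.6  0.4 -0.7 -0.5  0.2  0.4  0.8]
[0.61437008 0.14462806 0.22893859] 13.11721479667201 px res [-0.2 -0.  -0.1  0.3  0.4 -0.2 -0.1  0. ]
[0.61498745 0.14314388 0.19986827] 11.451608137667755 px res [ 0.  -0.2  0.6 -0.1 -0.8  0.6  0.1  1.5 -0.4 -0.7  0.2 -0.3  0.6 -0.3
 -0.3 -0.2]
[0.61408292 0.14319173 0.19741203] 11.310876174778771 px res [-0.3 -0.3  0.3 -0.8  0.7 -0.1 -0.7  1.  -0.3 -0.8  0.2 -0.9  0.3 -0.1
 -0.6 -0.1  0.4 -0.2  0.9 -0.1 -0.6  0.5  0.3  1.5 -0.2 -0.6  0.5 -0.2
  0.8 -0.2 -0.1 -0.1]
top [0.58660764 0.13824186 0.045     ] station [-0.02791247  0.00053507]
side [0.59070824 0.13609327 0.045     ] station [-0.02431292 -0.00237606]
side [0.58993601 0.13735407 0.008     ] station [-0.02482286 -0.00098828]
```

```bash
cat > go.py <<'E'
import sys,numpy as np
from scipy.spatial.transform import Rotation as Ro
from station import arm
def plan(x,y,z,yawdeg):
    s=arm.get_state();R=Ro.from_euler('xyz',s['ee_rot']).as_matrix()
    d=R.T@(np.array([x,y,z])-s['eef_pos'])
    Rt=Ro.from_euler('xyz',[np.pi,0,np.radians(yawdeg)]).as_matrix()
    rv=Ro.from_matrix(R.T@Rt).as_rotvec(degrees=True)
    print("t",s['t'],"q",np.round(s['q'],3),"F",np.round(s['force'],2),"w",round(s['width'],4))
    print("pos",np.round(s['eef_pos'],4),"rpy",np.round(np.degrees(s['ee_rot']),2),"| shift mm",np.round(d*1000,1),"turn rv",np.round(rv,2))
if __name__=="__main__": plan(*map(float,sys.argv[1:5]))
E
python3 go.py 0.4258 -0.252 0.2 157.8
```

```text
t 0.1 q [-0.883  0.359  0.011 -0.    -1.224 -0.288] F [-0.35 -0.63  0.31] w 0.0877
pos [ 0.2625 -0.6214  0.2257] rpy [-1.7999e+02 -9.0000e-02  1.1290e+02] | shift mm [276.7 294.2  26.1] turn rv [ 2.00e-02 -9.00e-02 -4.49e+01]
```

```bash
python3 -m handwheel '[[[0.0876,0.023,0.0245,0,-3.7],[0.0876,0.046,0.049,0,-7.5],[0.0876,0.069,0.0735,0,-11.2],[0.0876,0.092,0.098,0.002,-15],[0.0876,0.115,0.1226,0.004,-18.7],[0.0876,0.138,0.147,0.006,-22.5],[0.0876,0.161,0.1716,0.01,-26.2],[0.0876,0.184,0.196,0.014,-30],[0.0876,0.207,0.2206,0.018,-33.7],[0.0876,0.230,0.245,0.022,-37.4],[0.0876,0.253,0.27,0.026,-41.2],[0.0876,0.2767,0.2942,0.026,-44.9],[0.0876,0.2767,0.2942,0.026,-44.9],[0.0876,0.2767,0.2942,0.026,-44.9]]]'; python3 go.py 0.4258 -0.252 0.11 157.8
python3 - <<'E'
from h import *
from station import grab_frame
s=grab_frame("side"); crop(s,240,90,130,100,6,"pics/s1.png")
E
```

```text
t: 1.27
eef_pos: [0.4264, -0.2505, 0.2]
ee_rot: [3.141, -0.001, 2.757]
force: [0.4, -0.4, -0.7]
width: 0.0877
t 1.2667 q [-1.340e-01  8.100e-02 -4.140e-01 -1.000e-03 -1.077e+00 -2.500e-01] F [ 0.38 -0.39 -0.66] w 0.0877
pos [ 0.4264 -0.2505  0.2   ] rpy [ 1.7994e+02 -8.0000e-02  1.5799e+02] | shift mm [-0.2 -1.7 90. ] turn rv [ 0.06 -0.08  0.19]
```

View pics/s1.png

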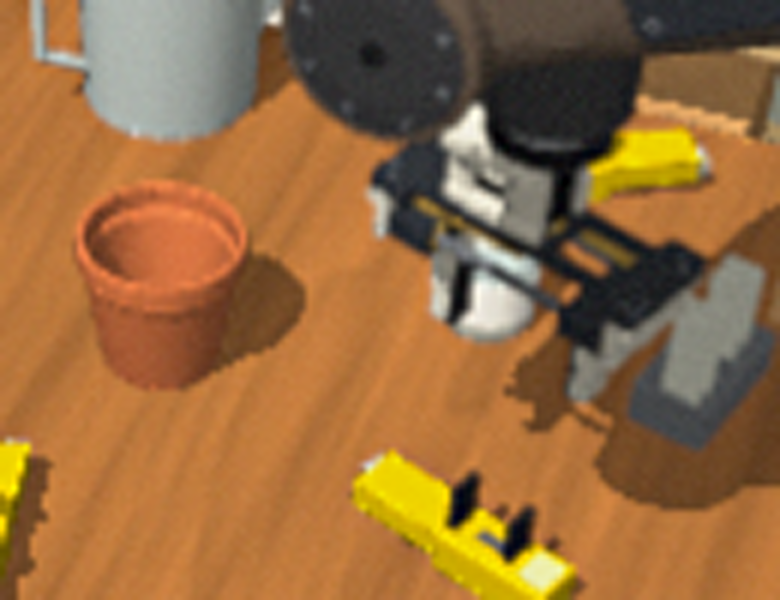

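```bash
python3 -m handwheel '[[[0.0876,0,-0.0017,0.03,0.2],[0.0876,0,-0.0017,0.06,0.2],[0.0876,0,-0.0017,0.09,0.2],[0.0876,0,-0.0017,0.11,0.2],[0.0876,0,-0.0017,0.12,0.2],[0.0876,0,-0.0017,0.12,0.2],[0.0876,0,-0.0017,0.12,0.2]]]'; python3 go.py 0.4258 -0.252 0.040 157.8
python3 - <<'E'
from h import *
from station import grab_frame
s=grab_frame("side"); crop(s,270,130,80,60,10,"pics/s2.png")
print(pz("side",357,153,0.05))
s=grab_frame("top"); crop(s,300,200,80,60,10,"pics/t2.png")
E
```

```text
t: 1.9
eef_pos: [0.4252, -0.2536, 0.0803]
ee_rot: [3.141, -0.002, 2.751]
force: [-0.5, 0.4, 0.6]
width: 0.0878
t 1.9 q [-0.141  0.217 -0.568 -0.001 -0.787 -0.249] F [-0.54  0.41  0.57] w 0.0878
pos [ 0.4252 -0.2536  0.0803] rpy [ 1.7998e+02 -1.1000e-01  1.5762e+02] | shift mm [-0.1  1.7 40.3] turn rv [ 0.02 -0.11 -0.18]
[ 0.32628741 -0.44110376  0.05      ]
```

View pics/s2.png

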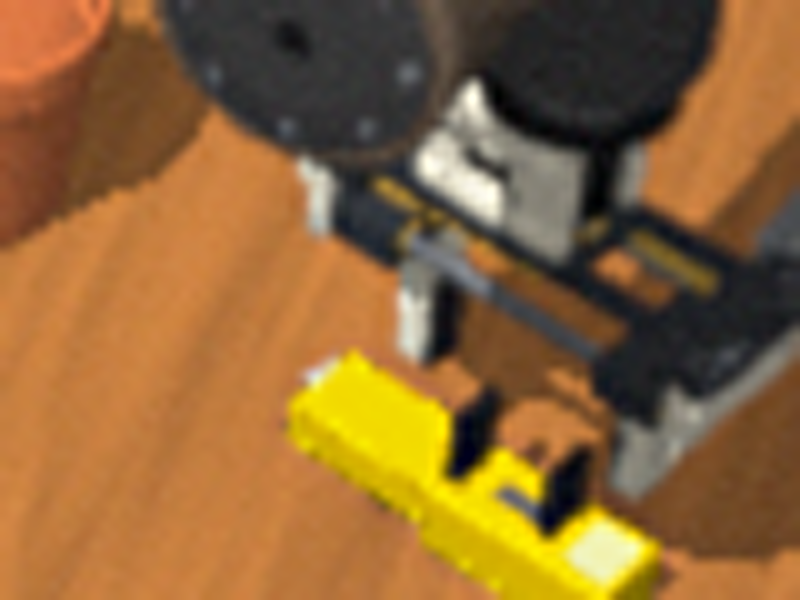

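View pics/t2.png

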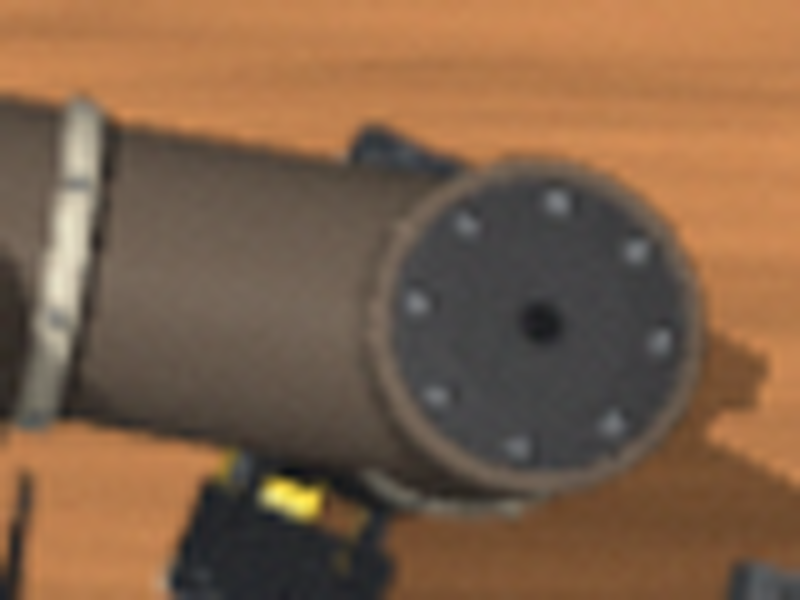

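The open fingers stand one before the front tab and one behind the rear tab, about 40 mm too high, so I'll lower and close.

```bash
python3 -m handwheel '[[[0.0876,0,0.001,0.015,0],[0.0876,0,0.0015,0.03,0],[0.0876,0,0.0015,0.04,0],[0.0876,0,0.0015,0.040,0],[0.0876,0,0.0015,0.040,0],[0.06,0,0.0015,0.040,0],[0.06,0,0.0015,0.040,0],[0.06,0,0.0015,0.040,0],[0.04,0,0.0015,0.040,0],[0.04,0,0.0015,0.040,0],[0.04,0,0.0015,0.040,0],[0.04,0,0.0015,0.040,0],[0.04,0,0.0015,0.040,0],[0.04,0,0.0015,0.040,0],[0.04,0,0.0015,0.040,0]]]' 18; python3 go.py 0.4258 -0.252 0.1 157.8
python3 - <<'E'
from h import *
from station import grab_frame
s=grab_frame("side"); crop(s,270,130,80,60,10,"pics/s3.png")
E
```

```text
t: 3.25
eef_pos: [0.4273, -0.2522, 0.0416]
ee_rot: [3.141, 0.002, 2.752]
force: [2.2, -0.7, 4.1]
width: 0.0447
t 3.25 q [-0.137  0.274 -0.609 -0.001 -0.686 -0.252] F [ 2.23 -0.68  4.1 ] w 0.0447
pos [ 0.4273 -0.2522  0.0416] rpy [1.7994e+02 9.0000e-02 1.5767e+02] | shift mm [  1.4  -0.3 -58.4] turn rv [ 0.06  0.09 -0.13]
```

View pics/s3.png

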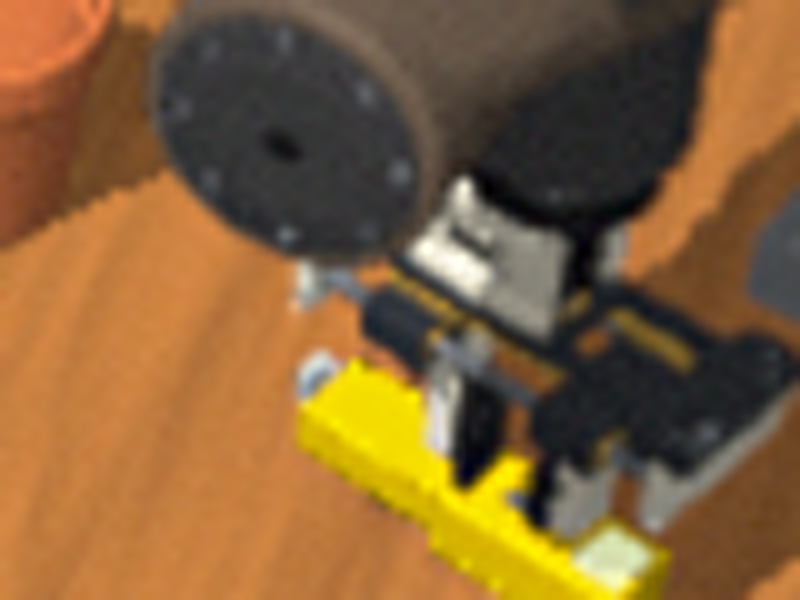

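Fully squeezed: width 44.7 mm, with the hook pushed out at (320,375) in the crop. Lifting.

```bash
python3 -m handwheel '[[[0.04,0,0,-0.01,0],[0.04,0,0,-0.025,0],[0.04,0,0,-0.04,0],[0.04,0,0,-0.055,0],[0.04,0,0,-0.07,0],[0.04,0,0,-0.08,0],[0.04,0,0,-0.08,0],[0.04,0,0,-0.08,0]]]'; python3 go.py 0.4542 0.0991 0.12 191.4
python3 - <<'E'
from h import *
from station import grab_frame
s=grab_frame("side"); crop(s,270,110,80,60,10,"pics/s4.png")
E
```

```text
t: 3.97
eef_pos: [0.4269, -0.252, 0.1213]
ee_rot: [3.14, 0.002, 2.752]
force: [-0.5, 0.6, -1.7]
width: 0.0445
t 3.9667 q [-0.137  0.163 -0.521 -0.001 -0.885 -0.252] F [-0.48  0.62 -1.68] w 0.0445
pos [ 0.4269 -0.252   0.1213] rpy [1.7991e+02 9.0000e-02 1.5765e+02] | shift mm [108.2 335.1   1.7] turn rv [  0.06   0.12 -33.75]
```

View pics/s4.png

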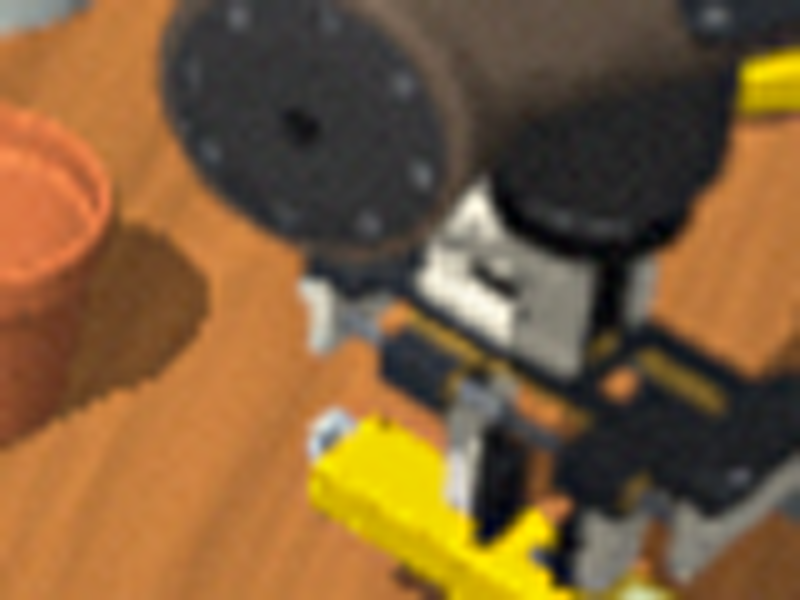

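```bash
python3 -m handwheel '[[[0.04,0.004,0.012,0,-1.2],[0.04,0.012,0.037,0,-3.7],[0.04,0.022,0.068,0,-6.8],[0.04,0.032,0.099,0,-10],[0.04,0.042,0.13,0,-13.1],[0.04,0.052,0.161,0,-16.2],[0.04,0.062,0.192,0,-19.3],[0.04,0.072,0.223,0,-22.4],[0.04,0.082,0.254,0,-25.5],[0.04,0.092,0.285,0,-28.7],[0.04,0.1,0.31,0,-31.2],[0.04,0.1055,0.327,0,-33],[0.04,0.1082,0.3351,0,-33.75],[0.04,0.1082,0.3351,0,-33.75],[0.04,0.1082,0.3351,0,-33.75]]]'; python3 go.py 0.4542 0.0991 0.05 191.4
python3 - <<'E'
from h import *
from station import grab_frame
s=grab_frame("side"); cv2.imwrite("pics/s5f.png",s);crop(s,190,190,160,120,5,"pics/s5.png")
s=grab_frame("top"); cv2.imwrite("pics/t5f.png",s);crop(s,200,160,80,60,10,"pics/t5.png")
E
```

```text
t: 5.27
eef_pos: [0.4531, 0.0988, 0.1202]
ee_rot: [3.141, -0.001, -2.943]
force: [-0.5, 0.0, -2.1]
width: 0.0447
t 5.2667 q [ 0.641  0.113 -0.586 -0.001 -0.873 -0.441] F [-0.48  0.01 -2.1 ] w 0.0447
pos [0.4531 0.0988 0.1202] rpy [ 1.7999e+02 -6.0000e-02 -1.6860e+02] | shift mm [-1.2  0.1 70.2] turn rv [ 0.01 -0.06 -0.  ]
```

View pics/s5.png

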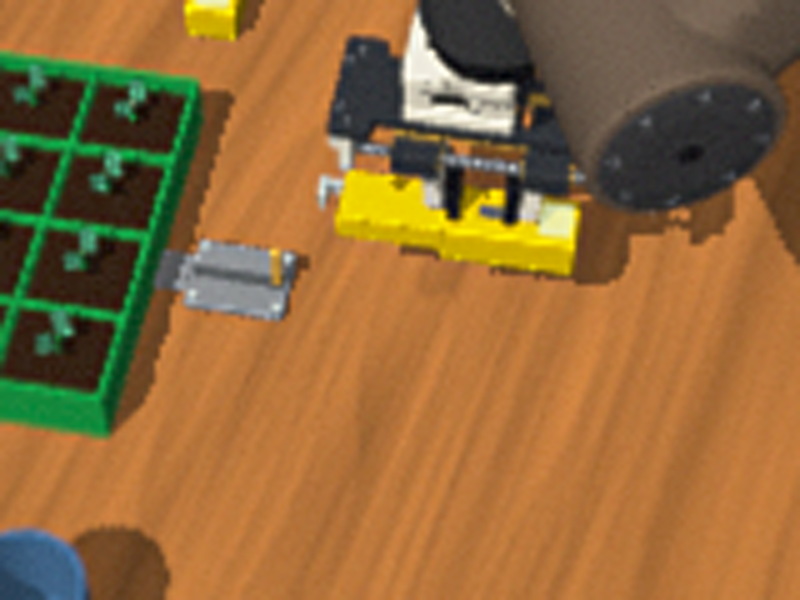

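View pics/t5.png

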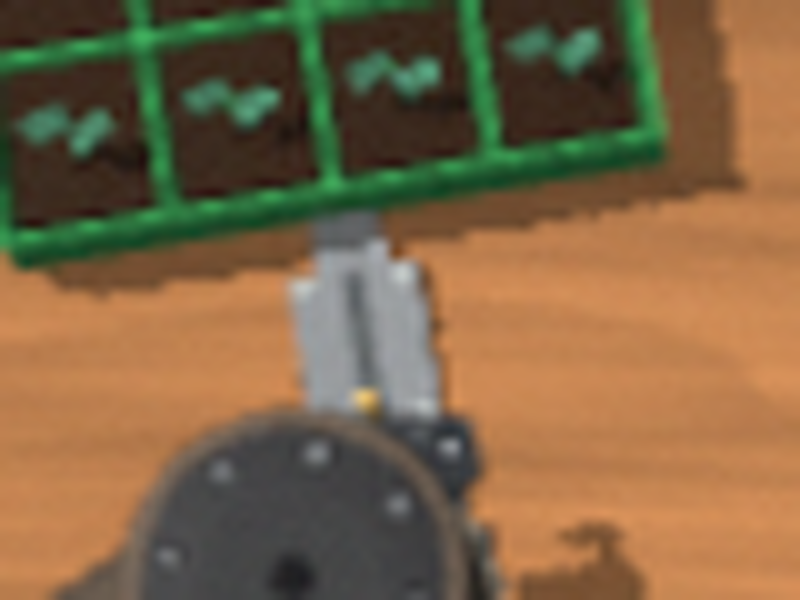

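```bash
python3 - <<'E'
from h import *
s=cv2.imread("pics/s5f.png");crop(s,248,208,66,50,12,"pics/s5c.png")
E
```

```text
(no output)
```

View pics/s5c.png

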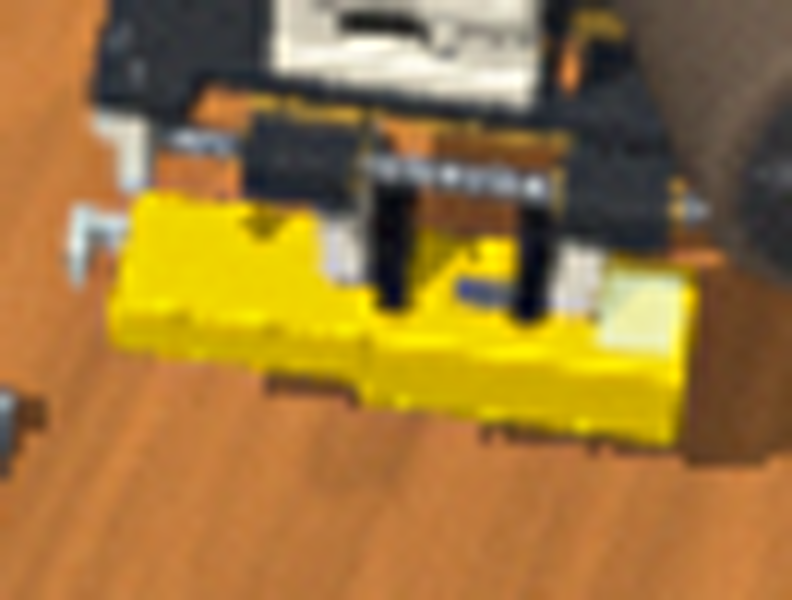

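```bash
python3 - <<'E'
from fit import *
M=[(100,20,34),(100,-20,34),(-60,20,34),(-60,-20,34),(100,20,12),(-60,20,0)]
P=px([(115,312),(137,193),(683,375),(697,258),(112,348),(672,443)],(248,208),12)
for dz in (76,79,82):
    p=fit([("side",[(a,b,c+dz) for a,b,c in M],P)],[.45,.1,.2])
y=np.radians(11.4);d=np.array([.4531,.0988])-p[:2];print(d@[np.cos(y),np.sin(y)],d@[-np.sin(y),np.cos(y)])
E
```

```text
[0.45024619 0.09528451 0.22818321] 13.073934900140255 px res [-0.3 -0.5 -0.3 -0.   0.2 -0.1  0.1  0.1  0.   0.3  0.3  0.1]
[0.44959336 0.09735459 0.22818766] 13.074190061442557 px res [-0.4 -0.5 -0.3 -0.1  0.3 -0.1  0.1  0.1 -0.1  0.3  0.4  0.1]
[0.4489405  0.09942483 0.22821609] 13.075818788187062 px res [-0.5 -0.5 -0.4 -0.1  0.3 -0.   0.2  0.  -0.1  0.3  0.5  0.2]
0.0039539352297527815 -0.00143465882821324
```

```bash
python3 - <<'E'
from fit import *
def msk(im):
    b,g,r=[im[...,i].astype(float) for i in range(3)]; return g-np.maximum(b,r)
t=cv2.imread("pics/t5f.png");s=cv2.imread("pics/side0.png")
def edge(n,im,lo,hi,axis,first=True,win=None,thr=25):
    m=msk(im); pts=[]
    for k in range(lo,hi):
        l=m[win[0]:win[1],k] if axis=='col' else m[k,win[0]:win[1]]
        idx=np.where(l>thr)[0]
        if len(idx)==0: continue
        i=idx[0] if first else idx[-1]; j=i-1 if first else i+1
        f=i+(j-i)*(l[i]-thr)/(l[i]-l[j]); f+=win[0]
        pts.append((k,f) if axis=='col' else (f,k))
    W=np.array([pz(n,u,v,.05)[:2] for u,v in pts])
    # robust line
    for _ in range(5):
        c=W.mean(0);d=np.linalg.svd(W-c)[2][0];e=np.abs((W-c)@[-d[1],d[0]]);W=W[e<max(2*np.median(e),.0004)]
    a=np.degrees(np.arctan2(d[1],d[0]));print(n,axis,first,len(W),"angle",(a%90),"c",c,"std mm",1000*np.std((W-c)@[-d[1],d[0]]))
edge("top",t,198,256,'col',True,(125,185))
edge("top",t,150,178,'row',False,(240,285))
edge("top",t,150,178,'row',True,(180,220))
edge("side",s,208,260,'row',True,(150,200))
edge("side",s,192,226,'col',True,(190,225))
E
```

```text
top col True 37 angle 11.20994911118926 c [0.8274967  0.18950223] std mm 0.25278559707714215
top row False 16 angle 11.267297572620066 c [0.75339506 0.0283878 ] std mm 0.20483473554098858
top row True 21 angle 11.485452938093289 c [0.73625464 0.31039087] std mm 0.20776177559883732
side row True 43 angle 11.23652005483062 c [0.82780616 0.20363545] std mm 0.43945551195035387
side col True 19 angle 11.535883915390372 c [0.78695557 0.03390974] std mm 0.1774254501784808
```

```bash
python3 - <<'E'
from fit import *
from station import arm
def go(f,h,cols):
    s=cv2.imread(f).astype(float);m=np.minimum(s[...,1],s[...,2])-s[...,0]-0; 
    for lo,hi,z in cols:
        for thr in (75,90):
            P=[]
            for u in range(lo,hi):
                l=m[208:258,u];g=s[208:258,u,1];sel=np.where((g>110)&(l>thr))[0]
                i=sel[-1];f_=i+np.clip((g[i]-110)/(g[i]-g[i+1]+1e-6),0,1);P.append((u,f_+208))
            W=np.array([pz("side",u,v,h+z)[:2] for u,v in P])
            c=W.mean(0);d=np.linalg.svd(W-c)[2][0];print(z,thr,"yaw",np.degrees(np.arctan2(d[1],d[0]))%180,"c",c,"std",1000*np.std((W-c)@[-d[1],d[0]]))
go("pics/s5f.png",.079,[(280,303,0),(259,276,.012)])
s=cv2.imread("pics/s5f.png");print(s[236:248,290].tolist())
E
```

```text
0 75 yaw 14.470190716977044 c [0.42908134 0.1137464 ] std 1.1314072394551835
0 90 yaw 14.015580841022228 c [0.42912209 0.11363493] std 1.0568584945071837
0.012 75 yaw 16.45339761919152 c [0.50820207 0.13317265] std 1.116104039551451
0.012 90 yaw 16.45339761919152 c [0.50820207 0.13317265] std 1.116104039551451
[[0, 216, 244], [0, 238, 255], [0, 180, 219], [0, 169, 204], [0, 171, 204], [0, 170, 203], [0, 170, 200], [22, 82, 106], [36, 71, 114], [58, 119, 188], [63, 121, 194], [60, 118, 189]]
```

```bash
python3 - <<'E'
from fit import *
def run(f,h,lo,hi,r0,r1):
    s=cv2.imread(f).astype(float); P=[]
    for u in range(lo,hi):
        g=s[r0:r1,u,1];b=s[r0:r1,u,0]
        # last crossing from >203 to <203 within yellow
        ok=[i for i in range(len(g)-1) if g[i]>200>=g[i+1] and b[i]<60 and b[i+1]<60 and 150<g[min(i+2,len(g)-1)]<195]
        if ok: i=ok[-1];P.append((u,r0+i+(g[i]-200)/(g[i]-g[i+1])))
    W=np.array([pz("side",u,v,h)[:2] for u,v in P])
    for _ in range(4):
        c=W.mean(0);d=np.linalg.svd(W-c)[2][0];e=np.abs((W-c)@[-d[1],d[0]]);W=W[e<max(2.5*np.median(e),.0005)]
    a=np.degrees(np.arctan2(d[1],d[0]));a=(a+90)%180-90
    print(f,len(P),len(W),"yaw",a,"c",c,"std",1000*np.std((W-c)@[-d[1],d[0]]))
run("pics/s5f.png",.113,256,306,208,258)
run("pics/side0.png",.034,298,332,150,202)
E
```

```text
pics/s5f.png 46 41 yaw 12.1598375076411 c [0.45983855 0.12208806] std 0.7937895330373512
pics/side0.png 30 27 yaw -22.24429701800861 c [ 0.44659741 -0.23751565] std 0.7492924069834527
```

```bash
python3 -m handwheel '[[[0.04,-0.001,0,0.02,0.1],[0.04,-0.001,0,0.04,0.1],[0.04,-0.001,0,0.06,0.1],[0.04,-0.001,0,0.072,0.1],[0.04,-0.001,0,0.075,0.1],[0.04,-0.001,0,0.075,0.1],[0.04,-0.001,0,0.075,0.1]]]'; python3 go.py 0.4937 0.107 0.045 191.3
python3 - <<'E'
from h import *
from station import grab_frame
s=grab_frame("side"); cv2.imwrite("pics/s6f.png",s);crop(s,220,215,80,60,10,"pics/s6.png")
E
```

```text
t: 5.95
eef_pos: [0.4546, 0.0979, 0.046]
ee_rot: [3.141, -0.0, -2.947]
force: [1.2, 0.2, -1.2]
width: 0.0447
t 5.95 q [ 0.637  0.223 -0.67  -0.    -0.677 -0.442] F [ 1.19  0.23 -1.18] w 0.0447
pos [0.4546 0.0979 0.046 ] rpy [ 179.99   -0.   -168.83] | shift mm [-40.2   1.3   1. ] turn rv [ 0.01 -0.   -0.13]
```

View pics/s6.png

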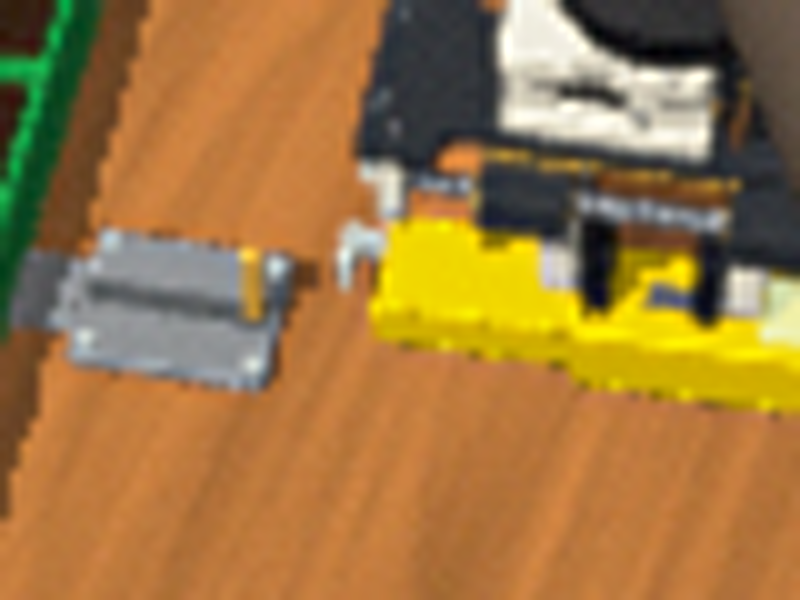

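```bash
python3 - <<'E'
from fit import *
y=np.radians(11.3);U=np.array([np.cos(y),np.sin(y)]);V=np.array([-U[1],U[0]])
q=lambda u,v,z: pz("side",*px([(u,v)],(220,215),10)[0],z)[:2]
fl,fr=q(375,302,.0385),q(393,222,.0385);pt,pb=q(252,250,.045),q(253,316,.008)
lip=q(345,285,.0185)
c=(fl+fr)/2
for n,P in(("fl",fl),("fr",fr),("ptop",pt),("pbase",pb),("liptip?",lip)): print(n,P,"rel nose mm",1000*((P-c)@U),1000*((P-c)@V))
E
```

```text
fl [0.54400317 0.13564214] rel nose mm -0.1049637594938116 17.296428037809516
fr [0.55098736 0.10176101] rel nose mm 0.1049637594938116 -17.296428037809516
ptop [0.59034442 0.13513961] rel nose mm 45.239475217361765 7.72324876107387
pbase [0.59033098 0.13778164] rel nose mm 45.743995827739916 10.316703000334785
liptip? [0.56209132 0.12014653] rel nose mm 14.596240713123418 -1.44309525947589
```

```bash
cat > F.py <<'E'
import numpy as np
from station import arm
y=np.radians(11.3);U=np.array([np.cos(y),np.sin(y),0]);V=np.array([-U[1],U[0],0])
s=arm.get_state();F=s['force'];p=s['eef_pos']
print("t %.2f Fu %.2f Fv %.2f Fz %.2f M"%(s['t'],F@U,F@V,F[2]),np.round(s['moment'],2),"pos u %.2f v %.2f z %.2f"%(p@U*1e3,p@V*1e3,p[2]*1e3),"yaw %.2f"%np.degrees(s['ee_rot'][2]),"w %.1f"%(s['width']*1e3))
E
python3 F.py
python3 -m handwheel '[[[0.04,-0.008,-0.001,0.001,0],[0.04,-0.016,-0.002,0.001,0],[0.04,-0.024,-0.002,0.001,0],[0.04,-0.03,-0.002,0.001,0],[0.04,-0.034,-0.002,0.001,0],[0.04,-0.034,-0.002,0.001,0],[0.04,-0.034,-0.002,0.001,0]]]'; python3 F.py
python3 - <<'E'
from h import *
from station import grab_frame
s=grab_frame("side"); cv2.imwrite("pics/s7f.png",s);crop(s,220,215,60,45,13,"pics/s7.png")
E
python3 F.py
```

```text
t 6.00 Fu 0.16 Fv 0.39 Fz -2.32 M [0.08 0.12 0.01] pos u 465.25 v 7.23 z 46.37 yaw -168.81 w 44.3
t: 6.58
eef_pos: [0.4885, 0.1028, 0.0451]
ee_rot: [3.141, 0.0, -2.947]
force: [0.0, -0.9, -2.3]
width: 0.0442
t 6.58 Fu -0.16 Fv -0.87 Fz -2.28 M [-0.    0.13 -0.04] pos u 499.21 v 5.08 z 45.14 yaw -168.83 w 44.2
t 6.63 Fu -0.01 Fv 0.37 Fz -2.86 M [-0.04  0.14 -0.02] pos u 498.90 v 5.05 z 45.16 yaw -168.83 w 44.6
```

View pics/s7.png

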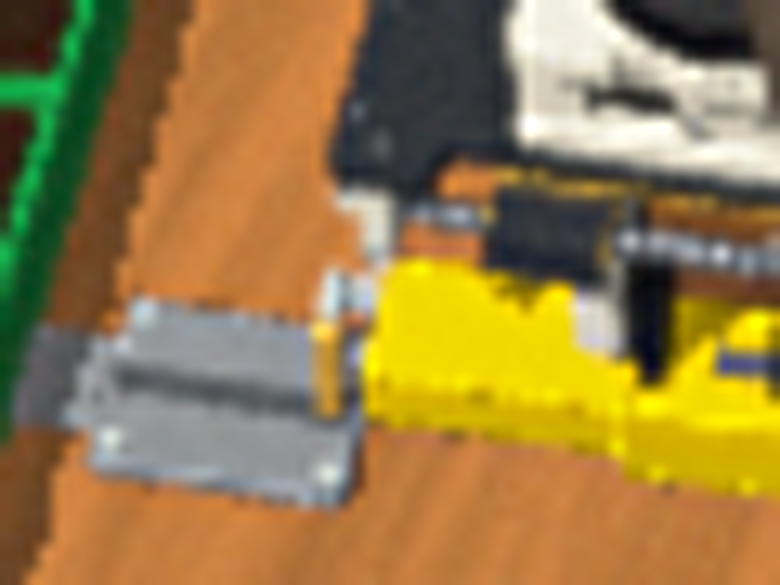

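The post (325,370 in the crop) is clear in front of the nose's face, with the lip behind it to the logger's right and about 5–7 mm to go. I'll feel forward in small steps.

```bash
python3 -m handwheel '[[[0.04,-0.001,0,0,0],[0.04,-0.002,0,0,0],[0.04,-0.003,0,0,0],[0.04,-0.003,0,0,0],[0.04,-0.003,0,0,0]]]'>/dev/null; python3 F.py
python3 -m handwheel '[[[0.04,-0.0005,0,0,0],[0.04,-0.001,0,0,0],[0.04,-0.001,0,0,0]]]'>/dev/null; python3 F.py
```

```text
t 7.05 Fu 0.77 Fv -0.10 Fz -1.67 M [0.02 0.14 0.02] pos u 501.92 v 5.09 z 45.20 yaw -168.82 w 44.7
t 7.30 Fu -0.22 Fv -0.71 Fz -0.81 M [0.08 0.09 0.02] pos u 503.03 v 5.12 z 45.22 yaw -168.83 w 44.5
```

```bash
python3 -m handwheel '[[[0.04,-0.0005,0,0,0],[0.04,-0.001,0,0,0],[0.04,-0.001,0,0,0]]]'>/dev/null; python3 F.py
python3 -m handwheel '[[[0.04,-0.0005,0,0,0],[0.04,-0.0007,0,0,0],[0.04,-0.0007,0,0,0]]]'>/dev/null; python3 F.py
```

```text
t 7.55 Fu -0.46 Fv 0.35 Fz -2.23 M [ 0.01  0.17 -0.01] pos u 504.17 v 5.13 z 45.23 yaw -168.82 w 44.5
t 7.80 Fu -0.53 Fv 0.57 Fz -1.80 M [0.01 0.15 0.04] pos u 504.90 v 5.15 z 45.21 yaw -168.82 w 44.5
```

```bash
python3 -m handwheel '[[[0.04,-0.0004,0,0,0],[0.04,-0.0007,0,0,0],[0.04,-0.0007,0,0,0]]]'>/dev/null; python3 F.py; python3 -m handwheel '[[[0.04,0,0,0,0]]]'>/dev/null; python3 F.py
```

```text
t 8.05 Fu -0.85 Fv -0.02 Fz -0.96 M [-0.    0.38  0.02] pos u 505.44 v 5.08 z 45.16 yaw -168.82 w 44.5
t 8.13 Fu -0.35 Fv -0.09 Fz -1.28 M [ 0.02  0.25 -0.07] pos u 505.37 v 5.03 z 45.16 yaw -168.83 w 44.5
```

```bash
python3 -m handwheel '[[[0.04,-0.0003,0,0,0],[0.04,-0.0005,0,0,0],[0.04,-0.0005,0,0,0]]]'>/dev/null; python3 F.py; python3 -m handwheel '[[[0.04,0,0,0,0]]]'>/dev/null; python3 F.py
```

```text
t 8.38 Fu -1.30 Fv 0.73 Fz -0.05 M [-0.02  0.59  0.07] pos u 505.71 v 5.01 z 45.13 yaw -168.82 w 44.4
t 8.47 Fu -1.08 Fv 0.04 Fz -1.11 M [0.04 0.51 0.02] pos u 505.60 v 4.98 z 45.11 yaw -168.83 w 44.3
```

Contact felt: Fu about -1.2 N and the moment rising at u≈505.3. I'll check by picture before sliding.

```bash
python3 - <<'E'
from h import *
from station import grab_frame
s=grab_frame("side"); cv2.imwrite("pics/s8f.png",s);crop(s,230,225,50,38,16,"pics/s8.png")
E
python3 F.py
```

```text
t 8.52 Fu -1.44 Fv 0.40 Fz -1.46 M [-0.02  0.46 -0.03] pos u 505.59 v 4.96 z 45.09 yaw -168.83 w 44.6
```

View pics/s8.png

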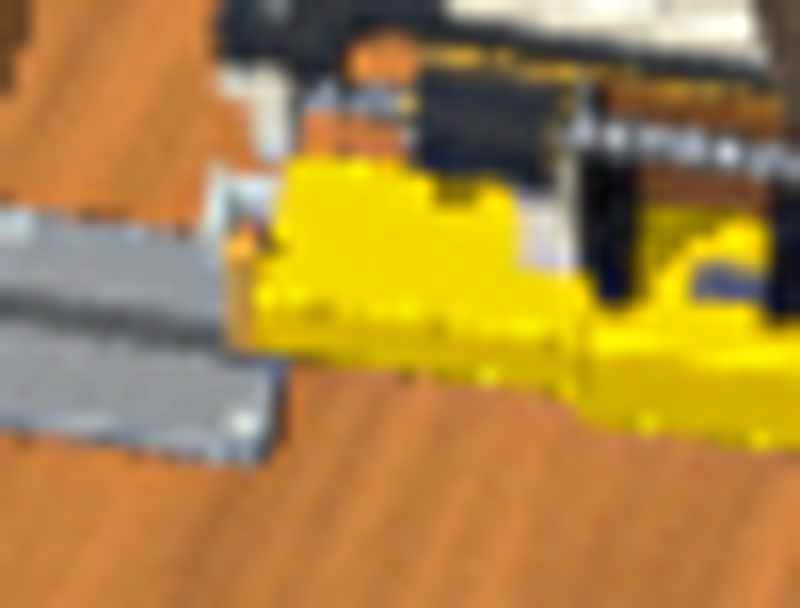

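The post (245,290) stands against the free left part of the nose face, with the lip end behind it. I'll ease off about 0.8 mm and slide left.

```bash
python3 -m handwheel '[[[0.04,0.0008,0,0,0],[0.04,0.0008,0.001,0,0],[0.04,0.0008,0.002,0,0],[0.04,0.0008,0.003,0,0],[0.04,0.0008,0.004,0,0],[0.04,0.0008,0.004,0,0]]]'>/dev/null; python3 F.py
python3 -m handwheel '[[[0.04,0,0.0005,0,0],[0.04,0,0.001,0,0],[0.04,0,0.0015,0,0],[0.04,0,0.0015,0,0]]]'>/dev/null; python3 F.py
python3 -m handwheel '[[[0.04,0,0.0005,0,0],[0.04,0,0.001,0,0],[0.04,0,0.0015,0,0],[0.04,0,0.0015,0,0]]]'>/dev/null; python3 F.py
```

```text
t 9.02 Fu -0.55 Fv 0.69 Fz -2.94 M [0.02 0.11 0.02] pos u 504.95 v 9.19 z 45.15 yaw -168.82 w 44.2
t 9.35 Fu -0.07 Fv 0.45 Fz -2.13 M [ 0.02  0.13 -0.  ] pos u 504.96 v 10.80 z 45.14 yaw -168.81 w 44.2
t 9.68 Fu -0.41 Fv 0.45 Fz -2.38 M [-0.01  0.13 -0.05] pos u 504.97 v 12.34 z 45.14 yaw -168.81 w 44.4
```

```bash
python3 -m handwheel '[[[0.04,0,0.0005,0,0],[0.04,0,0.001,0,0],[0.04,0,0.0015,0,0],[0.04,0,0.0015,0,0]]]'>/dev/null; python3 F.py
python3 -m handwheel '[[[0.04,0,0.0005,0,0],[0.04,0,0.001,0,0],[0.04,0,0.0015,0,0],[0.04,0,0.0015,0,0]]]'>/dev/null; python3 F.py
python3 -m handwheel '[[[0.04,0,0.0005,0,0],[0.04,0,0.001,0,0],[0.04,0,0.0015,0,0],[0.04,0,0.0015,0,0]]]'>/dev/null; python3 F.py
python3 - <<'E'
from h import *
from station import grab_frame
s=grab_frame("side"); cv2.imwrite("pics/s9f.png",s);crop(s,230,225,50,38,16,"pics/s9.png")
E
```

```text
t 10.02 Fu 0.27 Fv 0.56 Fz -1.33 M [ 0.04  0.12 -0.02] pos u 505.02 v 13.92 z 45.16 yaw -168.81 w 44.2
t 10.35 Fu -0.10 Fv 0.73 Fz -1.20 M [ 0.01  0.16 -0.01] pos u 505.03 v 15.53 z 45.17 yaw -168.80 w 44.4
t 10.68 Fu 0.08 Fv 0.19 Fz -2.14 M [0.04 0.15 0.02] pos u 505.07 v 17.11 z 45.18 yaw -168.80 w 44.4
```

View pics/s9.png

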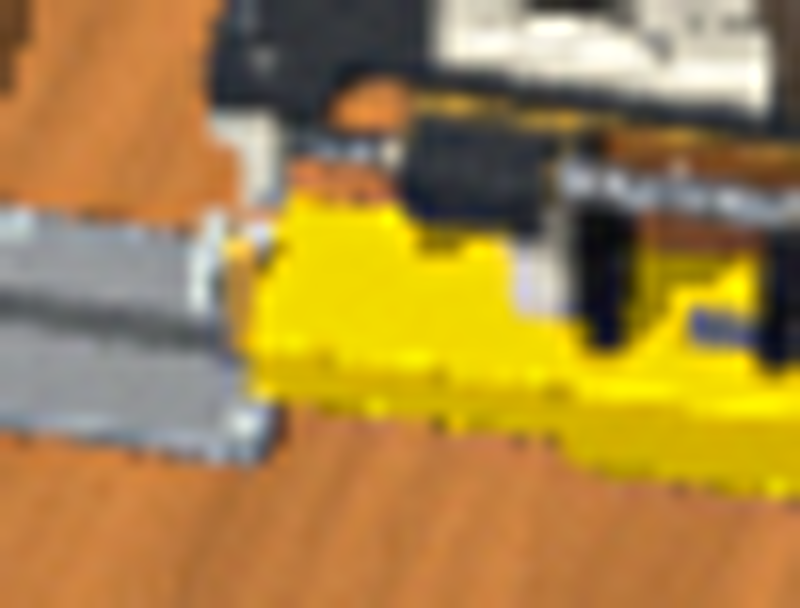

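The post (238,300) is now between the lip (205,270) and the nose. I'll continue towards the arm in smaller steps.

```bash
for i in 1; do python3 -m handwheel '[[[0.04,0,0.0005,0,0],[0.04,0,0.001,0,0],[0.04,0,0.0015,0,0],[0.04,0,0.0015,0,0]]]'>/dev/null; python3 F.py; done
python3 -m handwheel '[[[0.04,0,0.0005,0,0],[0.04,0,0.001,0,0],[0.04,0,0.0015,0,0],[0.04,0,0.0015,0,0]]]'>/dev/null; python3 F.py
python3 -m handwheel '[[[0.04,0,0.0004,0,0],[0.04,0,0.0008,0,0],[0.04,0,0.0008,0,0]]]'>/dev/null; python3 F.py
```

```text
t 11.07 Fu 0.36 Fv -0.22 Fz -1.72 M [0.04 0.17 0.06] pos u 505.06 v 18.66 z 45.16 yaw -168.80 w 44.4
t 11.40 Fu 0.09 Fv -0.10 Fz -2.55 M [-0.    0.1   0.02] pos u 505.04 v 20.22 z 45.14 yaw -168.79 w 44.1
t 11.65 Fu 0.27 Fv -0.44 Fz -1.99 M [ 0.02  0.15 -0.02] pos u 505.05 v 21.06 z 45.16 yaw -168.79 w 44.5
```

```bash
python3 -m handwheel '[[[0.04,0,0.0004,0,0],[0.04,0,0.0008,0,0],[0.04,0,0.0008,0,0]]]'>/dev/null; python3 F.py
python3 -m handwheel '[[[0.04,0,0.0004,0,0],[0.04,0,0.0008,0,0],[0.04,0,0.0008,0,0]]]'>/dev/null; python3 F.py
```

```text
t 11.90 Fu -0.48 Fv -0.60 Fz -2.21 M [-0.01  0.13 -0.  ] pos u 505.02 v 21.93 z 45.15 yaw -168.79 w 44.2
t 12.15 Fu -0.91 Fv 0.78 Fz -1.43 M [0.03 0.17 0.05] pos u 505.04 v 22.82 z 45.16 yaw -168.79 w 44.2
```

```bash
python3 -m handwheel '[[[0.04,0,0.0004,0,0],[0.04,0,0.0008,0,0],[0.04,0,0.0008,0,0]]]'>/dev/null; python3 F.py
python3 -m handwheel '[[[0.04,0,0.0004,0,0],[0.04,0,0.0008,0,0],[0.04,0,0.0008,0,0]]]'>/dev/null; python3 F.py
```

```text
t 12.40 Fu 0.04 Fv 0.60 Fz -1.91 M [-0.1   0.18 -0.  ] pos u 505.03 v 23.66 z 45.15 yaw -168.79 w 44.5
t 12.65 Fu 0.03 Fv 0.05 Fz -2.16 M [-0.07  0.22 -0.02] pos u 505.02 v 24.50 z 45.15 yaw -168.78 w 44.5
```

```bash
python3 -m handwheel '[[[0.04,0,0.0003,0,0],[0.04,0,0.0006,0,0],[0.04,0,0.0006,0,0]]]'>/dev/null; python3 F.py
python3 -m handwheel '[[[0.04,0,0,0,0]]]'>/dev/null; python3 F.py
python3 - <<'E'
from h import *
from station import grab_frame
s=grab_frame("side"); cv2.imwrite("pics/s10f.png",s);crop(s,230,225,50,38,16,"pics/s10.png")
s=grab_frame("top"); cv2.imwrite("pics/t10f.png",s);crop(s,210,170,50,38,16,"pics/t10.png")
E
```

```text
t 12.90 Fu -0.60 Fv 0.74 Fz -1.65 M [-0.08  0.18  0.01] pos u 505.03 v 25.13 z 45.15 yaw -168.78 w 44.6
t 12.98 Fu -1.06 Fv 0.42 Fz -1.97 M [-0.07  0.16 -0.05] pos u 505.00 v 25.16 z 45.14 yaw -168.78 w 44.6
```

View pics/s10.png

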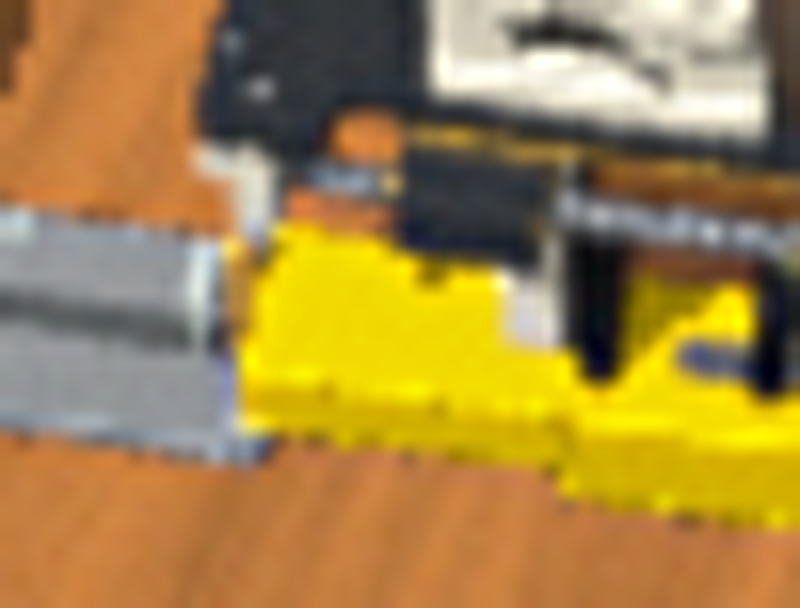

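View pics/t10.png

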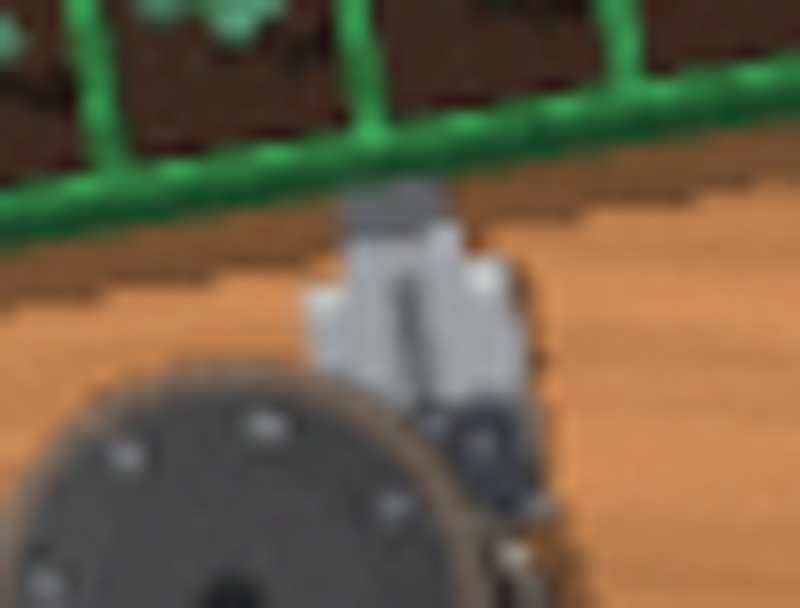

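```bash
python3 - <<'E'
from fit import *
y=np.radians(11.3);U=np.array([np.cos(y),np.sin(y)]);V=np.array([-U[1],U[0]])
q=lambda u,v,z,o=(230,225),f=16: pz("side",*px([(u,v)],o,f)[0],z)[:2]
fl,fr=q(248,375,.038),q(275,228,.038);c=(fl+fr)/2
pt=q(252,250,.045,(220,215),10)
pb=q(253,316,.008,(220,215),10)
for P in (fl,fr,pt,pb): print(P,1000*((P-c)@U),1000*((P-c)@V))
E
```

```text
[0.57761557 0.16293357] -1.106824306547704 19.49636680898661
[0.58742679 0.12513048] 1.1068243065475953 -19.49636680898659
[0.59034442 0.13513961] 5.92914811371889 -10.252965084102037
[0.59033098 0.13778164] 6.4336687240970445 -7.659510844841122
```

```bash
python3 -m handwheel '[[[0.04,0,0.0003,0,0],[0.04,0,0.0006,0,0],[0.04,0,0.0006,0,0],[0.04,0,0.0006,0,0]]]'>/dev/null; python3 F.py
python3 -m handwheel '[[[0.04,0,0,0,0]]]'>/dev/null; python3 F.py
python3 -m handwheel '[[[0.04,0,0.0003,0,0],[0.04,0,0.0005,0,0],[0.04,0,0.0005,0,0],[0.04,0,0.0005,0,0]]]'>/dev/null; python3 F.py
python3 -m handwheel '[[[0.04,0,0,0,0]]]'>/dev/null; python3 F.py
```

```text
t 13.42 Fu -0.25 Fv -0.31 Fz -3.37 M [-0.05  0.17 -0.04] pos u 504.99 v 25.72 z 45.15 yaw -168.78 w 44.5
t 13.50 Fu -0.45 Fv -0.17 Fz -1.91 M [-0.06  0.17  0.01] pos u 504.99 v 25.74 z 45.14 yaw -168.78 w 44.8
t 13.83 Fu 0.26 Fv 0.34 Fz -1.74 M [-0.35  0.04 -0.07] pos u 504.99 v 26.17 z 45.15 yaw -168.79 w 44.7
t 13.92 Fu -0.45 Fv -0.95 Fz -1.76 M [-0.29  0.07 -0.11] pos u 504.98 v 26.12 z 45.15 yaw -168.79 w 44.2
```

The arm touches the post: Mx -0.3 and Mz -0.1, about 1 N, after 21 mm of slide. I'll ease off 0.3 mm and lower to the bench.

```bash
python3 -m handwheel '[[[0.04,0,-0.0003,0.001,0],[0.04,0,-0.0003,0.002,0],[0.04,0,-0.0003,0.0025,0],[0.04,0,-0.0003,0.0025,0]]]'>/dev/null; python3 F.py
python3 -m handwheel '[[[0.04,0,0,0.0005,0],[0.04,0,0,0.0005,0],[0.04,0,0,0.0005,0]]]'>/dev/null; python3 F.py
python3 -m handwheel '[[[0.04,0,0,0.0005,0],[0.04,0,0,0.0005,0],[0.04,0,0,0.0005,0]]]'>/dev/null; python3 F.py
```

```text
t 14.25 Fu -0.04 Fv 0.14 Fz -1.51 M [-0.14  0.12 -0.03] pos u 504.91 v 25.83 z 42.47 yaw -168.79 w 44.4
t 14.50 Fu -0.77 Fv -0.03 Fz -1.37 M [-0.14  0.08  0.01] pos u 504.93 v 25.85 z 41.92 yaw -168.79 w 44.5
t 14.75 Fu -1.40 Fv -1.21 Fz 2.16 M [-0.27  0.41 -0.03] pos u 505.02 v 25.83 z 41.62 yaw -168.78 w 44.6
```

Bench contact at z≈41.6, the same height as at the grasp. I'll check the picture, then open slowly.

```bash
python3 -m handwheel '[[[0.046,0,0,0,0],[0.047,0,0,0,0],[0.048,0,0,0,0],[0.049,0,0,0,0],[0.05,0,0,0,0],[0.052,0,0,0,0],[0.054,0,0,0,0],[0.056,0,0,0,0],[0.058,0,0,0,0],[0.06,0,0,0,0],[0.06,0,0,0,0]]]'>/dev/null; python3 F.py
python3 - <<'E'
from h import *
from station import grab_frame
s=grab_frame("side"); cv2.imwrite("pics/s11f.png",s);crop(s,230,225,64,48,12,"pics/s11.png")
E
```

```text
t 15.67 Fu -0.52 Fv -0.24 Fz 0.10 M [ 0.07  0.1  -0.02] pos u 505.18 v 25.90 z 41.69 yaw -168.78 w 59.5
```

View pics/s11.png

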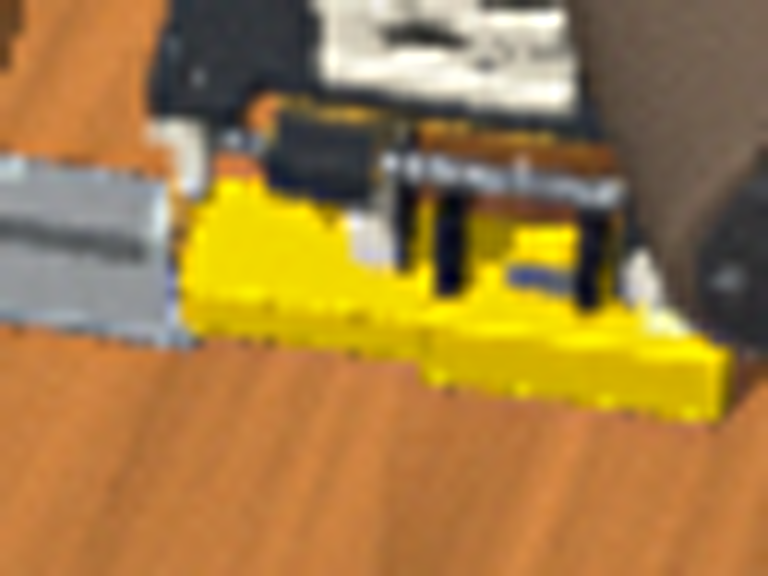

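The fingers are clear of both tabs and the logger stands on the bench. Opening more and rising straight up.

```bash
python3 -m handwheel '[[[0.07,0,0,0,0],[0.078,0,0,-0.001,0],[0.078,0,0,-0.006,0],[0.078,0,0,-0.02,0],[0.078,0,0,-0.04,0],[0.078,0,0,-0.06,0],[0.078,0,0,-0.09,0],[0.078,0.02,0,-0.12,0],[0.078,0.04,0,-0.15,0],[0.078,0.04,-0.03,-0.17,0],[0.078,0.04,-0.065,-0.17,0],[0.078,0.04,-0.1,-0.17,0],[0.078,0.04,-0.14,-0.17,0],[0.078,0.04,-0.18,-0.17,0],[0.078,0.04,-0.2,-0.17,0],[0.078,0.04,-0.2,-0.17,0]]]'>/dev/null; python3 F.py
python3 - <<'E'
from h import *
from station import grab_frame
s=grab_frame("side"); cv2.imwrite("pics/s12f.png",s);crop(s,230,225,64,48,12,"pics/s12.png")
s=grab_frame("top"); cv2.imwrite("pics/t12f.png",s);crop(s,205,165,64,48,12,"pics/t12.png")
E
```

```text
t 17.05 Fu 0.48 Fv -0.08 Fz -0.83 M [ 0.02  0.06 -0.03] pos u 464.37 v -177.29 z 211.86 yaw -168.98 w 77.9
```

View pics/s12.png

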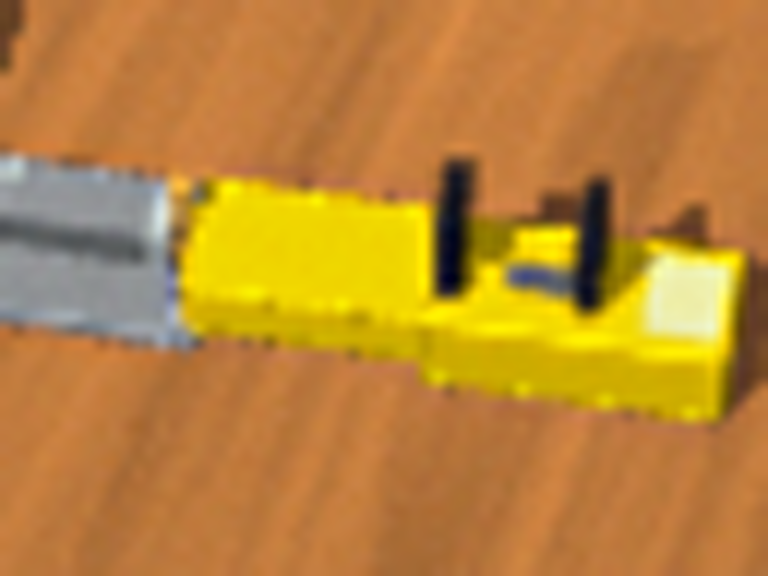

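View pics/t12.png

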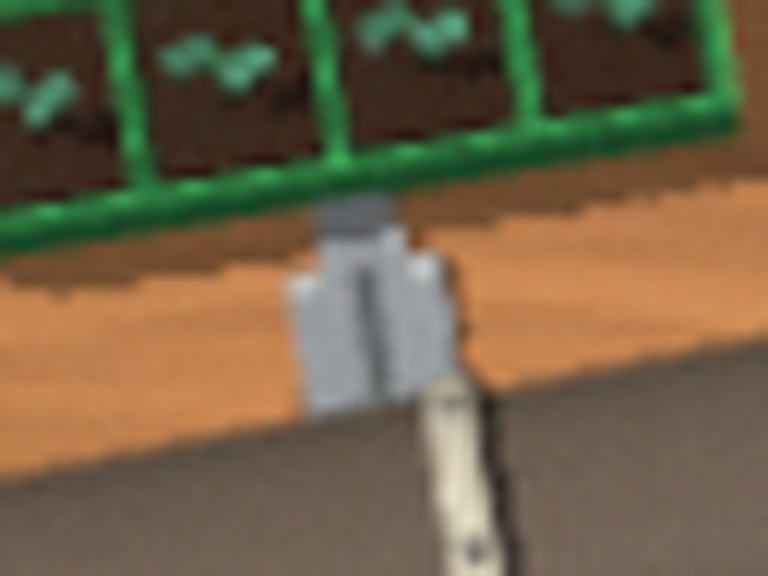

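The side view looks right: the lip is closed on the post at (170,210). The forearm blocks the top view, so I'll move away to the left and look down.

```bash
python3 -m handwheel '[[[0.078,0,0.02,-0.02,0],[0.078,0,0.05,-0.04,0],[0.078,0,0.08,-0.05,0],[0.078,0,0.115,-0.05,0],[0.078,0,0.15,-0.05,0],[0.078,0,0.185,-0.05,0],[0.078,0,0.22,-0.05,0],[0.078,0,0.255,-0.05,0],[0.078,0,0.29,-0.05,0],[0.078,0,0.325,-0.05,0],[0.078,0,0.36,-0.05,0],[0.078,0,0.395,-0.05,0],[0.078,0,0.42,-0.05,0],[0.078,0,0.45,-0.05,0],[0.078,0,0.48,-0.05,0],[0.078,0,0.5,-0.05,0],[0.078,0,0.5,-0.05,0]]]'>/dev/null; python3 F.py
python3 - <<'E'
from h import *
from station import grab_frame
s=grab_frame("side"); cv2.imwrite("pics/s13f.png",s)
s=grab_frame("top"); cv2.imwrite("pics/t13f.png",s);crop(s,215,180,64,48,12,"pics/t13.png")
E
```

```text
t 18.57 Fu 0.88 Fv -0.46 Fz 0.16 M [ 0.    0.02 -0.01] pos u 465.56 v 329.14 z 261.52 yaw -168.71 w 78.3
```

View pics/t13.png

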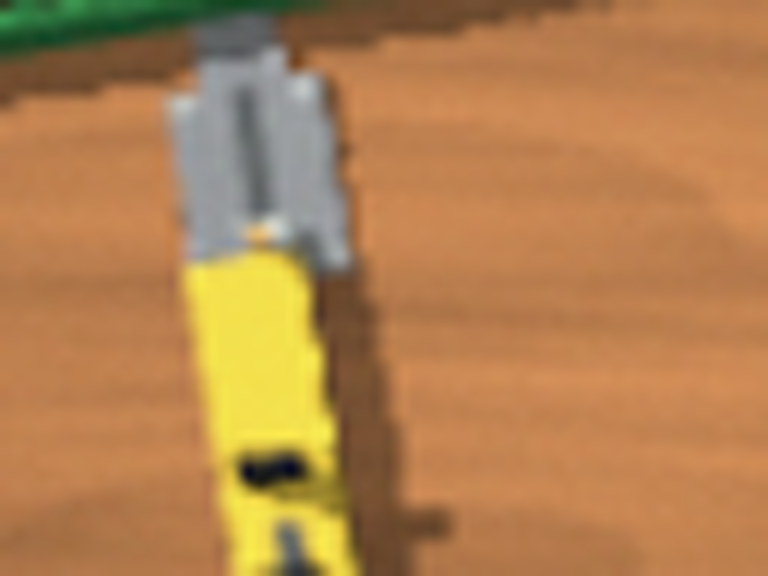

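View pics/s13f.png

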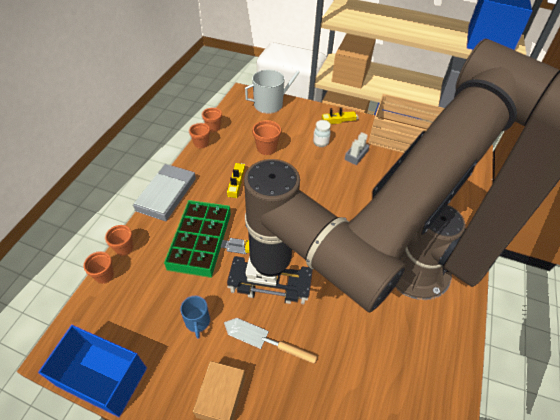

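```bash
python3 - <<'E'
from h import *
s=cv2.imread("pics/t13f.png");crop(s,222,190,32,24,25,"pics/t13z.png");crop(s,215,190,70,52,11,"pics/t13w.png")
E
```

```text
(no output)
```

View pics/t13z.png

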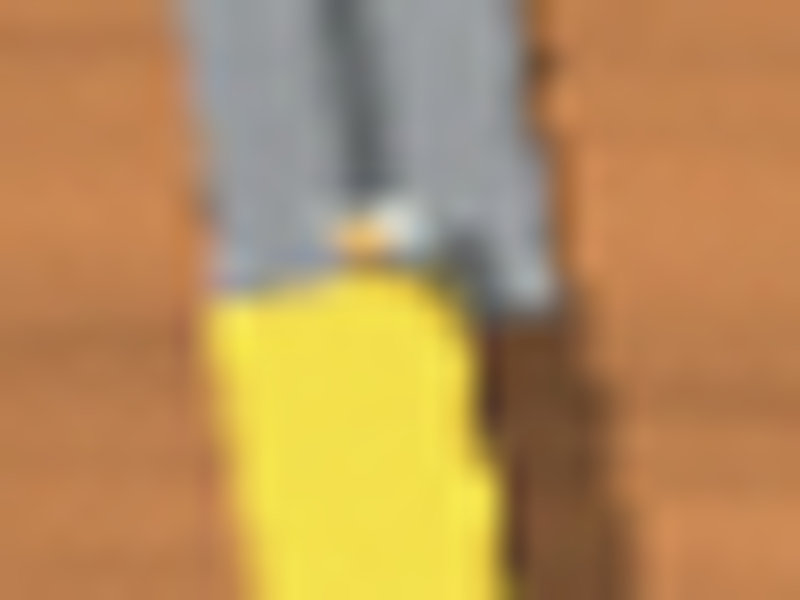

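View pics/t13w.png

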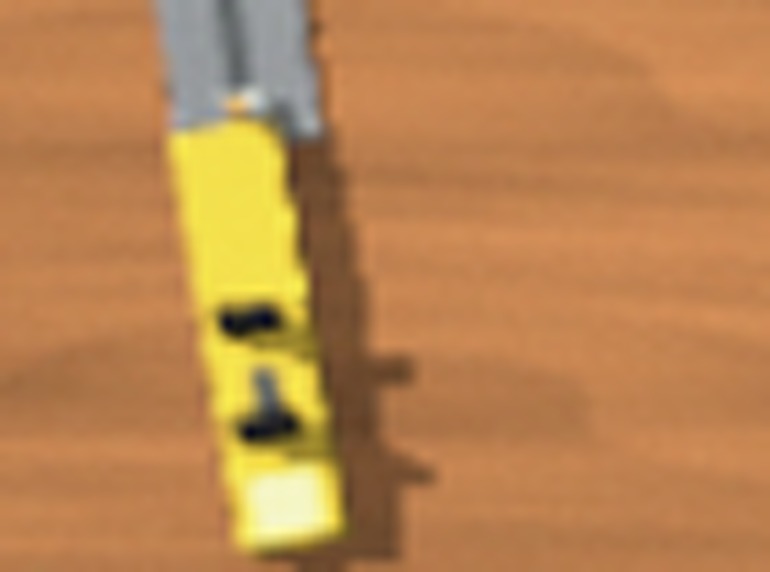

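```bash
python3 - <<'E'
from fit import *
LM=[(100,20,34),(100,-20,34),(-60,20,34),(-60,-20,34)]
a=("top",LM,px([(172,133),(280,114),(240,552),(345,530)],(215,190),11))
p=fit([a],[.48,.13,.2])
# side from s12f crop (230,225) f12
b=("side",LM,px([(183,300),(210,180),(725,355),(742,250)],(230,225),12))
p2=fit([b],[.48,.13,.2]); pm=fit([a,b],[.48,.13,.2])
def loc(p,P): 
    c,s=np.cos(p[2]),np.sin(p[2]);d=(P[:2]-p[:2])*1000;return [c*d[0]+s*d[1],-s*d[0]+c*d[1]]
pt=pz("top",*px([(360,237)],(222,190),25)[0],.045);print("top post in logger",loc(p,pt))
ptr=pz("top",*px([(403,383)],(200,165),11)[0],.045);print("orig top post",ptr,loc(p,ptr), "now",pt)
ps=pz("side",*px([(178,187)],(230,225),12)[0],.045);print("side post",ps,loc(p2,ps))
im=cv2.imread("pics/t13f.png");S=25;o=(222,190)
c=cv2.resize(im[190:214,222:254],None,fx=S,fy=S,interpolation=cv2.INTER_CUBIC)
def dr(pts,col,n="top"):
    cc,s=np.cos(p[2]),np.sin(p[2]);M=np.array(pts)/1000
    W=np.c_[p[0]+cc*M[:,0]-s*M[:,1],p[1]+s*M[:,0]+cc*M[:,1],M[:,2]]
    q=((proj(n,W)-o+.5)*S-.5).astype(int);cv2.polylines(c,[q],True,col,1)
dr([(108,-17,28),(113,-17,28),(113,1,28),(108,1,28)],(0,0,255))
dr([(100,20,34),(100,-20,34),(0,-20,34),(0,20,34)],(255,0,0))
th=np.linspace(0,6.28,24)
for z in (45,):dr([(104+4*np.cos(t),-8+4*np.sin(t),z) for t in th],(0,255,0))
cv2.imwrite("pics/ov.png",c)
E
```

```text
[0.48441043 0.12415026 0.19821476] 11.356869179180752 px res [ 0.1 -0.1 -0.2  0.  -0.  -0.1  0.1  0.2]
[0.48608016 0.12314962 0.23163955] 13.271968731474269 px res [-0.3 -0.4 -0.6  0.2  0.6  0.5  0.4 -0.3]
[0.4852697  0.12379116 0.21317233] 12.213874975534543 px res [-0.1 -0.1 -0.4 -0.2  0.3 -0.3  0.4 -0.1 -0.2 -0.7 -0.3 -0.   0.6  1.
  0.6  0.2]
top post in logger [np.float64(104.65609876094379), np.float64(-5.484270033974134)]
orig top post [0.58660764 0.13824186 0.045     ] [np.float64(102.97106022866384), np.float64(-6.308921905289811)] now [0.58809729 0.13938219 0.045     ]
side post [0.5905907 0.137863  0.045    ] [np.float64(105.09700961901952), np.float64(-9.672449778156656)]
```

View pics/ov.png

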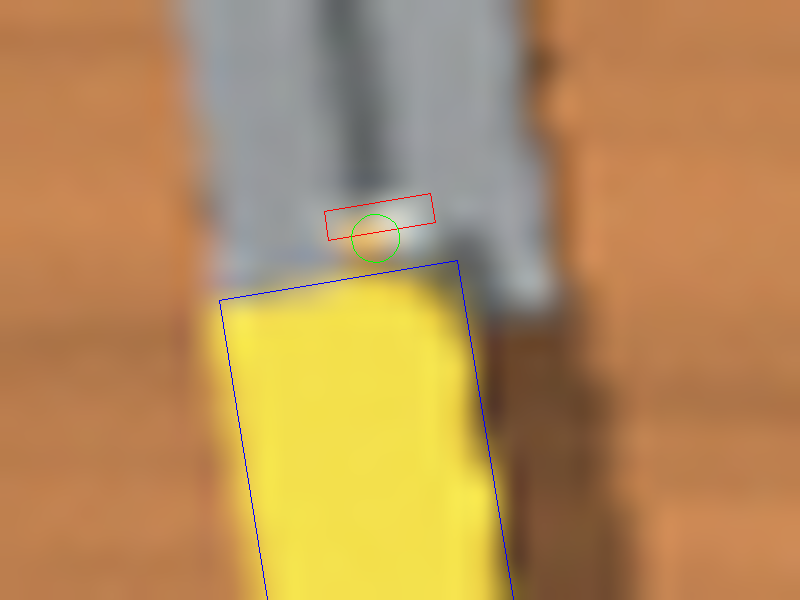

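The logger points squarely at the tray (fitted yaw 11.4° against the tray's 11.3°). The lip shows on both sides of the post, which sits about at y = -7 mm, and the bystanders look unmoved. Handing in.

```bash
python3 -c "
from station import arm
print(arm.job_done()); print(arm.get_state()['t'])"
```

```text
the job is handed in; nothing more can be done
None
the job is handed in; nothing more can be done
```

The yellow logger nearest the base (about 0.50 m away) is clipped onto the brass post and stands flat on the bench. I handed the job in at about 18.7 s.

**What I did**
- **Pick-up:** I squeezed the tabs to 44.7 mm, which pushed the hook out, and carried the logger over on the tray's heading.
- **Feeling for the post:** the nose met the post at about 1.2 N. I eased off about 0.8 mm and slid left 21 mm until the hook's arm touched the post at about 1 N.
- **Release:** I lowered the logger until it touched the bench at the same height as at the pick-up, opened slowly and withdrew.

**Last checks**
- **Position:** in the top view the logger's heading is 11.4°, against 11.3° for the tray. The post lies between nose and lip, with the lip showing on both sides of it. The gripper touches nothing, and by eye nothing else in the side view has moved.
- **Disagreements:** hand-read corners in the side view gave a heading of about 13.3°, but they gave a similar bias for the plate. The post's sideways position in the hook came out at -5.5 mm from the top view and -9.7 mm from the side view. These lie either side of the -8 mm expected, and the felt contact with the arm agrees with that value.
- **Not measured:** I could not measure the final plunger position; I only saw that the hook had closed on the post.

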